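# Lock the hidden slides with index pins

### The job

Two fixtures on the bench each have two slides hidden under a slotted cover, and every slide has one notch that cannot be seen. Lock one slide with each index pin standing on the bench (any pin, any slot, one pin to a slot): set its sprung tip into the slot, drag the pin along until the tip drops into the notch, stop and leave it standing there. When all the pins are in their notches, press every pin's cap fully home, and leave everything else on the bench where it is.

Things in the scene. Friction and masses are not known exactly. Their poses are not given: they have to be found in the camera images.
- fixa: the left (+y) slide fixture, fixed: flat box 280 (x) x 150 (y) x 30 mm high, aluminium cover with two slots 72 mm apart; origin at the centre of its underside, x along the slots, z up. Under each slot is a black slide, its face 10 mm below the cover's top, with one square-walled cross notch 11 mm long (along x), 8 mm deep, unseen from outside
- fixa_slot1 (a point): middle of the -y slot of fixa, at the cover's top (30 mm above the bench); x along the slot, z up. Slot 13 mm wide, 124 mm long, closed at both ends. The middle of the hidden notch lies within 36 mm of here along x, elsewhere in each slot and start
- fixa_slot2 (a point): middle of the +y slot of fixa, at the cover's top (30 mm above the bench); x along the slot, z up. Slot 13 mm wide, 124 mm long, closed at both ends. The middle of the hidden notch lies within 36 mm of here along x, elsewhere in each slot and start
- fixb: the right (-y) slide fixture, fixed: flat box 280 (x) x 150 (y) x 30 mm high, aluminium cover with two slots 72 mm apart; origin at the centre of its underside, x along the slots, z up. Under each slot is a black slide, its face 10 mm below the cover's top, with one square-walled cross notch 11 mm long (along x), 8 mm deep, unseen from outside
- fixb_slot1 (a point): middle of the -y slot of fixb, at the cover's top (30 mm above the bench); x along the slot, z up. Slot 13 mm wide, 124 mm long, closed at both ends. The middle of the hidden notch lies within 36 mm of here along x, elsewhere in each slot and start
- fixb_slot2 (a point): middle of the +y slot of fixb, at the cover's top (30 mm above the bench); x along the slot, z up. Slot 13 mm wide, 124 mm long, closed at both ends. The middle of the hidden notch lies within 36 mm of here along x, elsewhere in each slot and start
- pin1: index pin (four alike, some may be absent), about 0.4 kg, upright on the bench at the start: steel base disc 44 mm dia., 14 mm high; round dark neck to grip, 30 mm dia., 14 to 48 mm up; black cap 26 mm dia., its top at 66 mm (58 when pressed). Origin at the centre of the base's underside, z up. A sprung tip (0.7 to 1.5 N, less than the pin's weight) comes out below
- pin1_tip (a point): end of pin1's sprung tip, 8 mm dia., on the pin's axis. With the base flat on bench or cover it is pushed in, level with the base's underside; 10 mm below it when in a slot on the slide's face, 16 mm (fully out) in the notch. There it blocks the pin from going on along the slot, but for 1.5 mm of play each way; it lifts straight out. Slides most freely with the base 1 to 2 mm clear of the cover
- cap1 (a joint): how far pin1's cap is pressed down: 0 up, 0.008 m home; held by friction, takes about 4 N straight down and stays where it is left
- pin2: index pin (four alike, some may be absent), about 0.4 kg, upright on the bench at the start: steel base disc 44 mm dia., 14 mm high; round dark neck to grip, 30 mm dia., 14 to 48 mm up; black cap 26 mm dia., its top at 66 mm (58 when pressed). Origin at the centre of the base's underside, z up. A sprung tip (0.7 to 1.5 N, less than the pin's weight) comes out below
- pin2_tip (a point): end of pin2's sprung tip, 8 mm dia., on the pin's axis. With the base flat on bench or cover it is pushed in, level with the base's underside; 10 mm below it when in a slot on the slide's face, 16 mm (fully out) in the notch. There it blocks the pin from going on along the slot, but for 1.5 mm of play each way; it lifts straight out. Slides most freely with the base 1 to 2 mm clear of the cover
- cap2 (a joint): how far pin2's cap is pressed down: 0 up, 0.008 m home; held by friction, takes about 4 N straight down and stays where it is left
- pin3: index pin (four alike, some may be absent), about 0.4 kg, upright on the bench at the start: steel base disc 44 mm dia., 14 mm high; round dark neck to grip, 30 mm dia., 14 to 48 mm up; black cap 26 mm dia., its top at 66 mm (58 when pressed). Origin at the centre of the base's underside, z up. A sprung tip (0.7 to 1.5 N, less than the pin's weight) comes out below
- pin3_tip (a point): end of pin3's sprung tip, 8 mm dia., on the pin's axis. With the base flat on bench or cover it is pushed in, level with the base's underside; 10 mm below it when in a slot on the slide's face, 16 mm (fully out) in the notch. There it blocks the pin from going on along the slot, but for 1.5 mm of play each way; it lifts straight out. Slides most freely with the base 1 to 2 mm clear of the cover
- cap3 (a joint): how far pin3's cap is pressed down: 0 up, 0.008 m home; held by friction, takes about 4 N straight down and stays where it is left
- pin4: index pin (four alike, some may be absent), about 0.4 kg, upright on the bench at the start: steel base disc 44 mm dia., 14 mm high; round dark neck to grip, 30 mm dia., 14 to 48 mm up; black cap 26 mm dia., its top at 66 mm (58 when pressed). Origin at the centre of the base's underside, z up. A sprung tip (0.7 to 1.5 N, less than the pin's weight) comes out below
- pin4_tip (a point): end of pin4's sprung tip, 8 mm dia., on the pin's axis. With the base flat on bench or cover it is pushed in, level with the base's underside; 10 mm below it when in a slot on the slide's face, 16 mm (fully out) in the notch. There it blocks the pin from going on along the slot, but for 1.5 mm of play each way; it lifts straight out. Slides most freely with the base 1 to 2 mm clear of the cover
- cap4 (a joint): how far pin4's cap is pressed down: 0 up, 0.008 m home; held by friction, takes about 4 N straight down and stays where it is left
- nut1: plain steel nut, 22 mm across, 9 mm high; a bystander, to be left where it is
- spanner: steel spanner lying flat; a bystander, to be left where it is
- driver: screwdriver lying flat; a bystander, to be left where it is
- spray: spray can, 52 mm diameter, 170 mm tall; a bystander, to be left where it is
- socket: steel socket, 28 mm diameter, 34 mm tall; a bystander, to be left where it is
- parts_tray: small open plastic tray, 120 x 90 x 30 mm; a bystander, to be left where it is
Mind the look-alikes: they are no part of the job. What is shaped like the pin4 but red is not meant.

How it is judged:
By the outcome, as a careful person would: the job done as asked, in the order asked, and still so for the second after the job is handed in, with the robot touching nothing.
Of pin1, pin2, pin3, pin4 only 3 to 4 are there at a start; the rules pass over those that are not, and their reading is None.
At some moment in a run one of pin1, pin2, pin3, pin4 may be knocked a few centimetres aside while the robot is not near it.
It also fails if it takes over 210 s, if anything falls off the work surface, if the arm or the gripper's body presses on something with over 40 N, if the wrist force passes 120 N, or if a joint passes its speed limit or range.

### The arm

A 6-joint arm with a two-finger parallel gripper is mounted at the origin on the work surface. World frame = base frame: x ahead of the robot, y to its left, z up, the work surface at z = 0. Lengths are in m, angles in rad, forces in N, time in s.
With the tool pointing down it reaches from about 0.35 to 0.975 m from the base axis. Payload 4.9 kg.
Tool frame: the origin (TCP) lies at the very end of the fingers, on their centre line; the grasp point (between the pads) lies 19 mm behind it (manip.grasp_offset is the distance from the TCP to the grasp point, in m); z points along the fingers, y is the line along which they close (so a half turn about z gives the same grasp; the last joint's range is limited). The gripper opens to 85 mm and grips with 20 to 120 N. Pads are 22 mm wide; open, the fingers measure 114 mm over their backs; the gripper's body (76 mm by 85 mm) begins 54 mm behind the grasp point. The pads swing forward as they close: fully open they stand 13 mm farther back than shut.
Start: joints at [1.179, 0.053, 1.613, -0, 1.476, -0.119], TCP at [0.168, 0.602, 0.2] pointing down, gripper open.
Joint ranges: [-3.01, 3.01], [-1.01, 2.22], [0.06, 2.58], [-1.02, 4.17], [0.09, 2.62], [-3.14, 3.14]. Speed limits (rad/s): [2.57, 2.57, 3.14, 3.14, 3.14, 3.14].

### API

Orientations are given as a unit quaternion [w, x, y, z].
In Python, from plant import manip, eyes, job_done, models gives the robot as it stands.
- The arm moves only by the tool servo_tool, never from a script. Its argument "motion" is one flat list of numbers, 5 for each row, row after row: the opening, from -1 (shut) to 1 (fully open), then the shift along the tool's x, y, z normalised to -1 to 1, where 1 is 120 mm, then the turn about the tool's z normalised to -1 to 1, where 1 is 45 degrees. A call has 1 to 5 rows; each row is the pose to reach, as a shift and turn from the pose commanded when the call began, along the tool's axes at that moment; what a row does not reach only later rows make up. A row lasts 1/8 s, in which the tool goes at most 62.5 mm and 10.7 degrees, less where a joint would pass 70% of its speed; a pose out of reach is approached as far as the arm can. A call with a number of a shift or a turn outside -1 to 1 is refused whole. A call with a gripper value outside its range is refused whole. The fingers move at their own pace and stop on an object; the grip force is fixed at half the most. Time passes only in rows, so rows that repeat a pose let the fingers close. It gives the time, the measured TCP pose, the force, the opening and the grip force at its end, in the units of the state.
- manip.state(): the state, without advancing time (a new reading comes with each control period).
- eyes.grab_frame(name): name is "scene" or "top" or "wrist"; returns (picture, depth): 420x560x3 uint8, red, green, blue; 420x560 float32, m along the optical axis (not along the pixel's ray), 0 where there is no reading.
- eyes.camera_params(name): a dict with "fov_y" (degrees; the focal length in pixels is half the picture's height over the tangent of half this angle, whatever the lens; pixels are square), "cx", "cy" (the principal point, pixels), "D" ([k1, k2, p1, p2, k3] as OpenCV has them; the pictures are not rectified), "pose" (4x4, takes a point from camera to world coordinates); the wrist camera has in their place "T_tool_cam" (4x4, takes a point from camera to tool coordinates, whose origin is the TCP and whose axes are the flange's). Camera axes: x right, y up, looking along -z (the intrinsics and any distortion apply to the point x, -y, -z); pixel columns grow to the right and rows downward; lengths in m; the calibration is good to about 2 mm. A picture is of the moment at which its call begins: read the wrist's pose just before it. camera_params takes no time and is no camera call.
- job_done(): hands the job in; it is judged then, once.
Trained networks look in the newest picture that a camera, given by its name, has taken for a name from the list of things; names that differ only in an ending like _2 or _b are one class to them, and where a whole thing is asked for, a point or a joint stands for the part that bears it (a point fixed in the world has none). Each returns a list of dicts, best first, with "p" (0 to 1); they miss things now and then, are a little off and sometimes report something else, mostly with a low value. They report only what shows in the picture. A call takes as long as a camera call. They do not tell look-alikes from the thing itself.
- models.regions_of(camera, label): "mask" (420x560 bool, what is visible of it) and "pixel" ([column, row] in pixels, amid what is visible of it).
The state is a dict: "time": time; "joint_pos": joint angles; "joint_vel": joint speeds; "joint_efforts": joint torques, N m; "tool_pos": TCP position; "tool_rot": TCP orientation; "contact_force": force on the tool from outside, world axes, zero at the start; "ft_torque": the same for the moment, N m; "gripper_width": opening from 0.0 (shut) to 1.0 (fully open); "grasp_force": force on a finger pad.
Only numpy, scipy, OpenCV 4.12 (cv2) and the standard library are available. Lean on these libraries where they do the work, as an engineer would, in place of code of your own. Each camera call takes 0.05 s, during which the arm holds its last target. There are 200 camera calls.

## Working session

There is one attempt and no reset: what is moved stays moved. The work goes in short steps, Python scripts to look and compute and a tool call to move; the robot and the scene stay as the last step left them, time stands still between calls to the robot, and variables do not carry over. Pictures are saved under pics/ and viewed, at most 14 in all, crops included, and the job is handed in when it is done.

Besides the shell and the picture viewer there is one more tool, called by a JSON object that holds its "name" and its "arguments", one argument or row to a line. servo_tool: Moves the arm, as the interface text tells. Its arguments: {"type":"object","properties":{"motion":{"type":"array","items":{"type":"number","minimum":-1,"maximum":1}}},"required":["motion"]}

```bash
mkdir -p pics; cat > h.py <<'E'
import numpy as np, cv2
from plant import manip, eyes, job_done, models
def R(q):
    w,x,y,z=q
    return np.array([[1-2*(y*y+z*z),2*(x*y-z*w),2*(x*z+y*w)],[2*(x*y+z*w),1-2*(x*x+z*z),2*(y*z-x*w)],[2*(x*z-y*w),2*(y*z+x*w),1-2*(x*x+y*y)]])
def cam(name):
    p=eyes.camera_params(name); f=210/np.tan(np.radians(p['fov_y'])/2)
    K=np.array([[f,0,p['cx']],[0,f,p['cy']],[0,0,1]])
    if name=='wrist':
        s=manip.state(); T=np.eye(4); T[:3,:3]=R(s['tool_rot']); T[:3,3]=s['tool_pos']; T=T@np.array(p['T_tool_cam'])
    else: T=np.array(p['pose'])
    return K,np.array(p['D'],float),T
def ray(c,px):
    K,D,T=c
    u=cv2.undistortPoints(np.array(px,float).reshape(-1,1,2),K,D).reshape(-1,2)
    d=np.c_[u[:,0],-u[:,1],-np.ones(len(u))]@T[:3,:3].T
    return T[:3,3],d
def atz(c,px,z):
    o,d=ray(c,px); return o+d*((z-o[2])/d[:,2])[:,None]
def bydepth(c,px,dep):
    o,d=ray(c,px); return o+d*np.array(dep)[:,None]
def proj(c,P):
    K,D,T=c
    q=(np.atleast_2d(P)-T[:3,3])@T[:3,:3]
    q=q*[1,-1,-1]
    return cv2.projectPoints(q.reshape(-1,1,3),np.zeros(3),np.zeros(3),K,D)[0].reshape(-1,2)
def save(n,im): cv2.imwrite('pics/'+n+'.png',cv2.cvtColor(im,cv2.COLOR_RGB2BGR))
E
python3 - <<'E'
from h import *
for n in ('top','scene'):
    im,d=eyes.grab_frame(n); save(n+'0',im); c=cam(n); print(n,c[2].round(3).tolist())
    for l in ('pin1','fixa'):
        for r in models.regions_of(n,l):
            m=r['mask']&(d>0); v,u=np.nonzero(m)
            P=bydepth(c,np.c_[u,v],d[m]); 
            z=P[:,2]; t=P[z>np.percentile(z,95)-.006]
            print(n,l,round(r['p'],2),np.round(r['pixel']),m.sum(),P.mean(0).round(3),'top',t.mean(0).round(3),im[m].mean(0).round())
print(manip.state())
E
```

```text
top [[-0.072, 0.977, -0.2, 0.354], [-0.997, -0.07, 0.015, -0.013], [0.001, 0.201, 0.98, 1.137], [0.0, 0.0, 0.0, 1.0]]
top pin1 0.78 [269. 182.] 238 [0.651 0.007 0.041] top [0.656 0.007 0.067] [79. 74. 72.]
top pin1 0.72 [417. 245.] 279 [ 0.466 -0.34   0.041] top [ 0.468 -0.345  0.067] [75. 71. 69.]
top pin1 0.68 [453. 266.] 282 [ 0.415 -0.412  0.039] top [ 0.416 -0.418  0.067] [95. 30. 29.]
top pin1 0.67 [132. 238.] 268 [0.529 0.338 0.04 ] top [0.533 0.342 0.065] [75. 71. 69.]
top pin1 0.56 [354. 210.] 6735 [ 0.571 -0.195  0.03 ] top [ 0.573 -0.197  0.031] [202. 188. 184.]
top fixa 0.67 [198. 207.] 6755 [0.6   0.184 0.03 ] top [0.602 0.185 0.031] [197. 182. 178.]
scene [[-0.794, -0.379, 0.476, 1.238], [0.608, -0.503, 0.614, 0.808], [0.006, 0.777, 0.63, 0.905], [0.0, 0.0, 0.0, 1.0]]
scene pin1 0.94 [401. 292.] 394 [0.541 0.352 0.034] top [0.537 0.349 0.064] [67. 65. 64.]
scene pin1 0.71 [248. 127.] 181 [ 0.422 -0.411  0.036] top [ 0.437 -0.387  0.062] [89. 39. 38.]
scene pin1 0.69 [244. 145.] 247 [ 0.471 -0.34   0.029] top [ 0.47  -0.34   0.062] [68. 63. 63.]
scene pin1 0.47 [327. 268
[... 178 characters left out ...]
joint_pos': array([ 1.17900241e+00,  5.29923431e-02,  1.61334918e+00,  2.26105237e-05,
        1.47598025e+00, -1.19017705e-01]), 'joint_vel': array([-0.00046456, -0.00279747, -0.00421566,  0.00059993, -0.00100458,
       -0.00100877]), 'joint_efforts': array([ 2.81117764e-04, -3.93098116e+01, -3.69757068e+01, -1.41036612e-04,
        3.88635061e-03, -1.09245144e-05]), 'tool_pos': array([0.16829362, 0.60167622, 0.19915361]), 'tool_rot': array([-1.02990592e-04,  1.35966712e-01,  9.90713339e-01, -3.49890145e-04]), 'contact_force': array([ 0.1973514 , -0.17889992,  0.54383805]), 'ft_torque': array([-0.02491453,  0.00367763, -0.02169863]), 'grasp_force': 0.0, 'gripper_width': 0.9975608056059907}
```

```bash
python3 -c "
import cv2
a=cv2.imread('pics/top0.png');cv2.imwrite('pics/top0v.png',cv2.resize(a[120:360,60:540],None,fx=1.66,fy=1.66,interpolation=cv2.INTER_CUBIC))"
```

```text
(no output)
```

View pics/top0v.png

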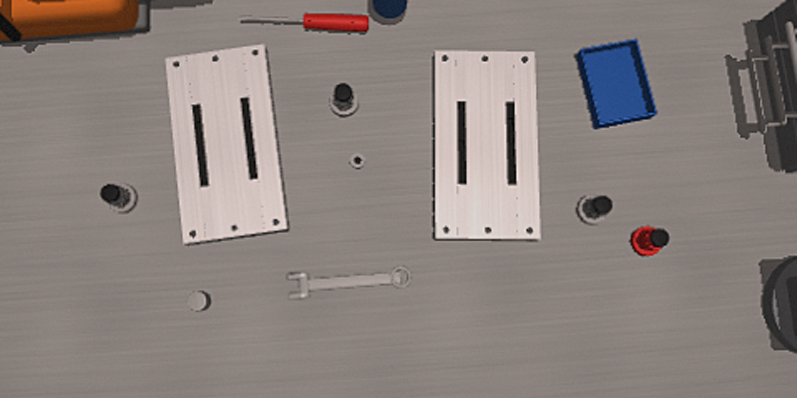

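View pics/scene0.png

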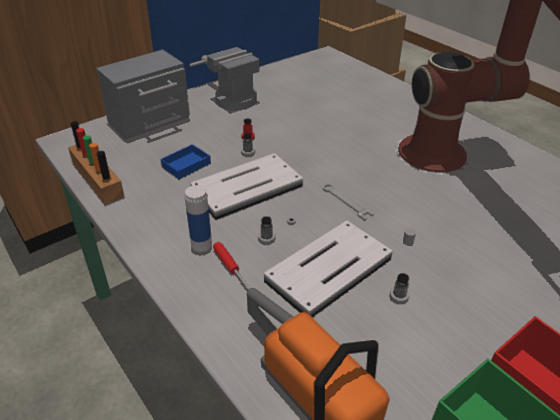

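Three black pins, at top pixels [269,182], [417,245] and [132,238]. The look-alikes are the red pin at [453,266] (not meant) and the socket near [180,301] (not a pin). Next I'll measure the slots and pins in both cameras.

```bash
cat >> h.py <<'E'
def slots(n,im,fixmask_px,c):
    """dark elongated blobs -> slot centre, direction, size on z=.03"""
    g=im.max(2); out=[]
    k,lab,st,ce=cv2.connectedComponentsWithStats((g<70).astype(np.uint8))
    for i in range(1,k):
        if st[i,4]<60: continue
        v,u=np.nonzero(lab==i); P=atz(c,np.c_[u,v],.03)[:,:2]
        r=cv2.minAreaRect((P*1000).astype(np.float32)); L,W=max(r[1]),min(r[1])
        if 105<L<140 and W<22:
            b=cv2.boxPoints(r)/1000; e=b[1]-b[0] if np.linalg.norm(b[1]-b[0])>np.linalg.norm(b[2]-b[1]) else b[2]-b[1]
            e=e/np.linalg.norm(e); e*=np.sign(e[0])
            out.append((np.array(r[0])/1000,np.degrees(np.arctan2(e[1],e[0])),L,W))
    return sorted(out,key=lambda o:o[0][1])
E
python3 - <<'E'
from h import *
for n in ('top','scene'):
    im,d=eyes.grab_frame(n); c=cam(n)
    for o in slots(n,im,None,c): print(n,o[0].round(4),round(o[1],2),round(o[2]),round(o[3]))
    # caps: dark pixels near each pin
    for P in ([.533,.342],[.656,.007],[.468,-.345]):
        best=None
        bx=proj(c,[P[0],P[1],.066])[0]
        yy,xx=np.mgrid[:420,:560]; near=np.hypot(xx-bx[0],yy-bx[1])<14
        m=near&(d>0); v,u=np.nonzero(m); Q=bydepth(c,np.c_[u,v],d[m])
        t=Q[(Q[:,2]>.062)&(Q[:,2]<.075)]; b=Q[(Q[:,2]>.010)&(Q[:,2]<.018)]
        print(n,P,len(t),((t.max(0)+t.min(0))/2).round(4) if len(t) else '',np.ptp(t,axis=0).round(3) if len(t) else '')
E
```

```text
top [ 0.6279 -0.6132] -0.34 130 10
top [ 0.5727 -0.2333] -4.73 119 11
top [ 0.5791 -0.1618] -5.39 122 10
top [0.6081 0.1489] 3.91 121 10
top [0.6028 0.2209] 4.29 122 10
top [0.533, 0.342] 95 [0.5345 0.3438 0.0682] [0.024 0.026 0.012]
top [0.656, 0.007] 91 [0.6575 0.0069 0.0671] [0.025 0.024 0.01 ]
top [0.468, -0.345] 103 [ 0.4683 -0.3453  0.0669] [0.024 0.026 0.009]
scene [0.6092 0.1528] 4.04 113 6
scene [0.7554 0.2016] -85.84 136 13
scene [0.6038 0.2245] 4.2 114 7
scene [0.533, 0.342] 72 [0.5345 0.3474 0.0648] [0.025 0.026 0.005]
scene [0.656, 0.007] 61 [0.6568 0.0095 0.0659] [0.026 0.025 0.007]
scene [0.468, -0.345] 27 [ 0.4461 -0.3712  0.0643] [0.075 0.084 0.004]
```

{"name": "servo_tool", "arguments": {
  "motion": [1,-1,-0.414,0,-0.438,1,-1,-0.414,0,-0.438,1,-1,-0.414,0,-0.438]
}}

```text
time: 0.78
tool_pos: [0.2731, 0.5198, 0.1997]
tool_rot: [0.0, -0.034, 0.999, -0.0]
contact_force: [-0.6, 0.6, 0.2]
gripper_width: 1.004
grasp_force: 0.0
```

{"name": "servo_tool", "arguments": {
  "motion": [1,-1,-0.82,0,0,1,-1,-0.82,0,0,1,-1,-0.82,0,0]
}}

```text
time: 1.15
tool_pos: [0.3989, 0.4309, 0.1997]
tool_rot: [0.0, -0.034, 0.999, 0.0]
contact_force: [-0.4, -0.5, -0.2]
gripper_width: 1.002
grasp_force: 0.0
```

{"name": "servo_tool", "arguments": {
  "motion": [1,-1,-0.8,0.3,0,1,-1,-0.8,0.3,0,1,-1,-0.8,0.3,0,1,-1,-0.8,0.3,0]
}}

```text
time: 1.65
tool_pos: [0.5246, 0.3437, 0.1624]
tool_rot: [-0.001, -0.034, 0.999, -0.0]
contact_force: [0.4, -0.1, -0.4]
gripper_width: 1.0
grasp_force: 0.0
```

```bash
cat >> h.py <<'E'
def pose():
    s=manip.state(); r=R(s['tool_rot']); return s,r,np.degrees(np.arctan2(r[1,0],r[0,0]))
def totool(p):
    """world xyz target -> shift in units of 120 mm, from measured pose"""
    s,r,a=pose(); return (r.T@(np.array(p)-s['tool_pos'])/.12).round(3)
def capfind(n,P,rad=60,z=.066,im=None,d=None):
    """centre of cap top near P: depth points at cap height"""
    c=cam(n)
    if im is None: im,d=eyes.grab_frame(n)
    v,u=np.nonzero(d>0); Q=bydepth(c,np.c_[u,v],d[d>0])
    s=(abs(Q[:,2]-z)<.008)&(np.hypot(Q[:,0]-P[0],Q[:,1]-P[1])<.03)
    t=Q[s]; 
    return (len(t),)+((cv2.minEnclosingCircle((t[:,:2]*1000).astype(np.float32))),np.median(t,0).round(4)) if len(t)>5 else None
E
python3 - <<'E'
from h import *
s,r,a=pose(); print(s['time'],s['tool_pos'],a)
im,d=eyes.grab_frame('wrist'); save('w1',im); c=cam('wrist')
print(c[2].round(3)); print(capfind('wrist',[.534,.345],im=im,d=d))
for p in ([.534,.345,.066],[.603,.2215,.03]): print(proj(c,p))
print([ (x[0].round(4),x[1],x[2],x[3]) for x in slots('wrist',im,None,c)])
E
```

```text
1.65 [0.52460091 0.34374366 0.16241198] -176.10843163809764
[[-0.069 -0.954 -0.293  0.449]
 [ 0.998 -0.067 -0.02   0.34 ]
 [-0.    -0.293  0.956  0.337]
 [ 0.     0.     0.     1.   ]]
(686, ((532.0187377929688, 346.6465148925781), 12.922872543334961), array([0.531 , 0.3467, 0.0656]))
[[282.68377053 212.21639867]]
[[157.6481192  257.81059106]]
[(array([0.6032, 0.1513]), np.float32(4.2312064), 117.34347534179688, 11.741965293884277), (array([0.4948, 0.5787]), np.float32(0.12626922), 125.6834487915039, 3.841217279434204)]
```

View pics/w1.png

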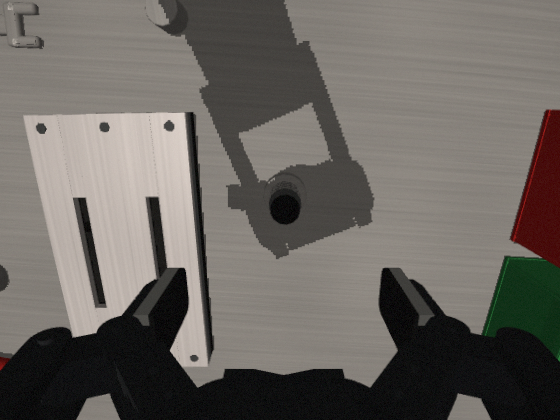

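{"name": "servo_tool", "arguments": {
  "motion": [1,-0.07,0.02,0.6,0,1,-0.07,0.02,0.6,0,1,-0.07,0.02,0.6,0,1,-0.07,0.02,0.6,0]
}}

```text
time: 2.2
tool_pos: [0.533, 0.3491, 0.0945]
tool_rot: [0.002, -0.036, 0.999, 0.001]
contact_force: [-0.4, -0.5, 0.7]
gripper_width: 1.0
grasp_force: 0.0
```

{"name": "servo_tool", "arguments": {
  "motion": [1,0,0,0.6,0,1,0,0,0.6,0,1,0,0,0.6,0,-1,0,0,0.6,0,-1,0,0,0.6,0]
}}

```text
time: 2.82
tool_pos: [0.5335, 0.3487, 0.0221]
tool_rot: [0.002, -0.036, 0.999, 0.001]
contact_force: [-0.1, -0.3, 0.5]
gripper_width: 0.607
grasp_force: 0.0
```

{"name": "servo_tool", "arguments": {
  "motion": [-1,0,0,0,0,-1,0,0,0,0,-1,0,0,0,0,-1,0,0,0,0,-1,0,0,0,0]
}}

```text
time: 3.45
tool_pos: [0.5324, 0.3479, 0.02]
tool_rot: [0.0, -0.036, 0.999, 0.0]
contact_force: [-0.2, -1.7, 3.0]
gripper_width: 0.274
grasp_force: 58.6
```

{"name": "servo_tool", "arguments": {
  "motion": [-1,0,0,-0.25,0,-1,0,0,-0.5,0,-1,0,-0.09,-0.5,0]
}}

```text
time: 3.82
tool_pos: [0.5336, 0.3379, 0.0808]
tool_rot: [0.001, -0.036, 0.999, 0.001]
contact_force: [0.8, -0.4, -3.6]
gripper_width: 0.264
grasp_force: 59.6
```

{"name": "servo_tool", "arguments": {
  "motion": [-1,-0.08,-0.5,0,0,-1,-0.16,-1,0,0,-1,-0.16,-1,0,0,-1,-0.16,-1,0,0]
}}

```text
time: 4.32
tool_pos: [0.5588, 0.2181, 0.0771]
tool_rot: [-0.002, -0.035, 0.999, -0.0]
contact_force: [-0.4, 0.7, -3.8]
gripper_width: 0.27
grasp_force: 60.2
```

```bash
python3 - <<'E'
from h import *
s,r,a=pose(); print(s['time'],s['tool_pos'],a,s['gripper_width'],s['contact_force'],s['grasp_force'])
im,d=eyes.grab_frame('wrist'); save('w2',im); c=cam('wrist')
z=s['tool_pos'][2]-.020+.066
print(capfind('wrist',s['tool_pos'][:2],z=z,im=im,d=d))
im2,d2=eyes.grab_frame('top'); print(capfind('top',s['tool_pos'][:2],z=z,im=im2,d=d2))
print(proj(c,s['tool_pos']))
print([ (x[0].round(4),x[1],x[2],x[3]) for x in slots('wrist',im,None,c)])
E
```

```text
4.325 [0.55881648 0.21807827 0.07707119] -175.98637595268602 0.2699254435971945 [-0.35881412  0.65105287 -3.82862541] 60.213682651519775
(3715, ((552.5150146484375, 218.51829528808594), 25.17681312561035), array([0.5538, 0.2188, 0.1223]))
None
[[281.94979334 245.67746666]]
[]
```

View pics/w2.png

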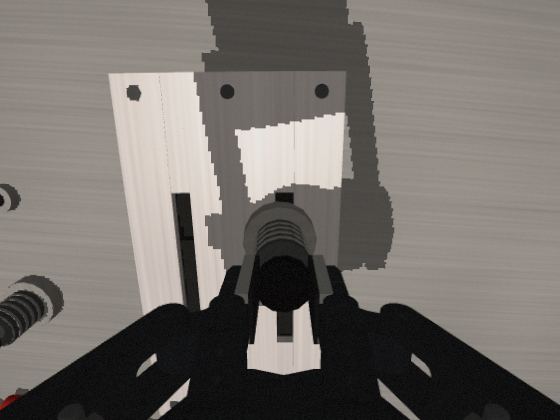

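The wrist picture shows the pin held upright (base about (280,235), cap about (285,280)) over the slot. The slot's near end is at about (285,193) and its far end at about (285,341).

```bash
python3 - <<'E'
from h import *
s,r,a=pose(); c=cam('wrist'); c[0]
im=cv2.cvtColor(cv2.imread('pics/w2.png'),cv2.COLOR_BGR2GRAY)
print(im[198,265:305]); print(im[325,265:305]); print(im[185:200,284], im[330:350,284])
print(atz(c,[[285,193],[285,341]],.03)); print(atz(c,[[245,232],[316,232]],.071),atz(c,[[257,285],[313,285]],.123))
E
```

```text
[100 102 104 105 105 102 104 102 103  97  46  10  18  16  20  17  10  19
  17  15  22  15  18  13  18  16  15  23  55  95 101 100 103 104 107 105
 106 106 104 101]
[197 199 194 197 197 198 197 197 195 196 194 162  32  27  29  32  29  30
  29  32  29  32  33  29  30  24  25  65 142 193 192 192 195 199 202 205
 199 199 195 193]
[170 117 107 108 106 108 106  66  23   9  12   6  15  15  22] [ 28  30  29  25  15  33  64  81  81  81  80  82 151 194 194 193 194 193
 193 190]
[[0.53998928 0.21913142 0.03      ]
 [0.66207458 0.22814288 0.03      ]]
[[0.55482699 0.19661499 0.071     ]
 [0.5518258  0.23798815 0.071     ]] [[0.55907201 0.20782516 0.123     ]
 [0.55729454 0.232331   0.123     ]]
```

{"name": "servo_tool", "arguments": {
  "motion": [-1,0,0.013,0.1,0,-1,0,0.013,0.15,0,-1,0,0.013,0.2,0,-1,0,0.013,0.21,0,-1,0,0.013,0.21,0]
}}

```text
time: 5.05
tool_pos: [0.5605, 0.2205, 0.0546]
tool_rot: [0.0, -0.036, 0.999, 0.0]
contact_force: [-0.1, -0.0, -3.1]
gripper_width: 0.264
grasp_force: 60.3
```

{"name": "servo_tool", "arguments": {
  "motion": [-1,0,0,0,0,-1,0,0,0,0]
}}

```text
time: 5.3
tool_pos: [0.5606, 0.2203, 0.0548]
tool_rot: [0.0, -0.036, 0.999, 0.0]
contact_force: [0.3, 0.6, -3.2]
gripper_width: 0.27
grasp_force: 60.3
```

{"name": "servo_tool", "arguments": {
  "motion": [-1,0,0,0.013,0,-1,0,0,0.027,0,-1,0,0,0.027,0]
}}

```text
time: 5.68
tool_pos: [0.5604, 0.2202, 0.0512]
tool_rot: [0.0, -0.036, 0.999, -0.0]
contact_force: [-0.4, 0.4, -2.5]
gripper_width: 0.272
grasp_force: 60.5
```

{"name": "servo_tool", "arguments": {
  "motion": [-1,-0.017,0,0,0,-1,-0.034,0,0,0,-1,-0.05,0,0,0,-1,-0.067,0,0,0,-1,-0.083,0,0,0]
}}

```text
time: 6.3
tool_pos: [0.5705, 0.2212, 0.0517]
tool_rot: [0.0, -0.036, 0.999, 0.0]
contact_force: [-4.9, -2.4, 4.6]
gripper_width: 0.258
grasp_force: 60.9
```

{"name": "servo_tool", "arguments": {
  "motion": [-1,0,0,-0.008,0,-1,0,0,-0.008,0]
}}

```text
time: 6.55
tool_pos: [0.5703, 0.221, 0.0513]
tool_rot: [0.0, -0.036, 0.999, 0.0]
contact_force: [0.7, 0.1, -2.9]
gripper_width: 0.267
grasp_force: 60.4
```

{"name": "servo_tool", "arguments": {
  "motion": [-1,-0.017,0,0,0,-1,-0.034,0,0,0,-1,-0.034,0,0,0]
}}

```text
time: 6.92
tool_pos: [0.5745, 0.2212, 0.052]
tool_rot: [0.0, -0.036, 0.999, -0.0]
contact_force: [-1.0, 0.1, -2.2]
gripper_width: 0.264
grasp_force: 60.4
```

{"name": "servo_tool", "arguments": {
  "motion": [-1,-0.017,0,-0.004,0,-1,-0.034,0,-0.004,0,-1,-0.05,0,-0.004,0,-1,-0.067,0,-0.004,0,-1,-0.067,0,-0.004,0]
}}

```text
time: 7.55
tool_pos: [0.5826, 0.2219, 0.0527]
tool_rot: [0.0, -0.036, 0.999, -0.0]
contact_force: [-1.4, -0.4, -4.0]
gripper_width: 0.269
grasp_force: 60.4
```

{"name": "servo_tool", "arguments": {
  "motion": [-1,-0.017,0,0,0,-1,-0.034,0,0,0,-1,-0.05,0,0,0,-1,-0.067,0,0,0,-1,-0.067,0,0,0]
}}

```text
time: 8.18
tool_pos: [0.5906, 0.2225, 0.0526]
tool_rot: [0.0, -0.036, 0.999, -0.0]
contact_force: [-0.2, 0.2, -3.4]
gripper_width: 0.267
grasp_force: 60.4
```

{"name": "servo_tool", "arguments": {
  "motion": [-1,-0.017,0,0,0,-1,-0.034,0,0,0,-1,-0.05,0,0,0,-1,-0.067,0,0,0,-1,-0.067,0,0,0]
}}

```text
time: 8.8
tool_pos: [0.5986, 0.223, 0.0527]
tool_rot: [0.0, -0.036, 0.999, 0.0]
contact_force: [-1.3, 0.3, -3.4]
gripper_width: 0.268
grasp_force: 60.4
```

{"name": "servo_tool", "arguments": {
  "motion": [-1,-0.02,0,0,0,-1,-0.038,0,0,0,-1,-0.056,0,0,0,-1,-0.075,0,0,0,-1,-0.075,0,0,0]
}}

```text
time: 9.43
tool_pos: [0.6076, 0.2237, 0.0527]
tool_rot: [0.0, -0.036, 0.999, -0.0]
contact_force: [0.1, -0.1, -3.1]
gripper_width: 0.268
grasp_force: 60.4
```

{"name": "servo_tool", "arguments": {
  "motion": [-1,-0.02,0,0,0,-1,-0.038,0,0,0,-1,-0.056,0,0,0,-1,-0.075,0,0,0,-1,-0.075,0,0,0]
}}

```text
time: 10.05
tool_pos: [0.6166, 0.2243, 0.0527]
tool_rot: [0.0, -0.036, 0.999, 0.0]
contact_force: [-1.4, 0.7, -2.7]
gripper_width: 0.27
grasp_force: 60.4
```

{"name": "servo_tool", "arguments": {
  "motion": [-1,-0.02,0,0,0,-1,-0.038,0,0,0,-1,-0.056,0,0,0,-1,-0.075,0,0,0,-1,-0.075,0,0,0]
}}

```text
time: 10.68
tool_pos: [0.6256, 0.2249, 0.0526]
tool_rot: [0.0, -0.036, 0.999, 0.0]
contact_force: [-0.6, -0.4, -2.3]
gripper_width: 0.266
grasp_force: 60.4
```

{"name": "servo_tool", "arguments": {
  "motion": [-1,-0.02,0,0,0,-1,-0.038,0,0,0,-1,-0.056,0,0,0,-1,-0.075,0,0,0,-1,-0.075,0,0,0]
}}

```text
time: 11.3
tool_pos: [0.6344, 0.2256, 0.0524]
tool_rot: [-0.0, -0.036, 0.999, -0.0]
contact_force: [-0.2, 0.4, -4.8]
gripper_width: 0.268
grasp_force: 60.3
```

{"name": "servo_tool", "arguments": {
  "motion": [-1,-0.02,0,0,0,-1,-0.038,0,0,0,-1,-0.056,0,0,0,-1,-0.075,0,0,0,-1,-0.075,0,0,0]
}}

```text
time: 11.92
tool_pos: [0.6429, 0.2262, 0.0523]
tool_rot: [-0.001, -0.036, 0.999, -0.0]
contact_force: [-3.1, -0.8, -2.7]
gripper_width: 0.261
grasp_force: 60.4
```

{"name": "servo_tool", "arguments": {
  "motion": [-1,-0.017,0,0,0,-1,-0.033,0,0,0,-1,-0.033,0,0,0]
}}

```text
time: 12.3
tool_pos: [0.648, 0.2264, 0.0531]
tool_rot: [0.001, -0.036, 0.999, -0.0]
contact_force: [-2.9, -1.2, -2.6]
gripper_width: 0.269
grasp_force: 60.2
```

{"name": "servo_tool", "arguments": {
  "motion": [-1,0,0.02,0,0,-1,0,0.033,0,0,-1,0,0.033,0,0]
}}

```text
time: 12.68
tool_pos: [0.6474, 0.2305, 0.0531]
tool_rot: [0.001, -0.036, 0.999, -0.0]
contact_force: [-2.5, -3.0, -0.3]
gripper_width: 0.266
grasp_force: 60.1
```

```bash
python3 - <<'E'
from h import *
s,r,a=pose(); print(s['tool_pos'],a)
for n in('wrist','scene'):
    im,d=eyes.grab_frame(n); save('w3'+n,im)
    if n=='scene': save('w3s',cv2.resize(im[180:330,240:440],None,fx=4,fy=4,interpolation=cv2.INTER_CUBIC))
E
```

```text
[0.6474107  0.23050981 0.05311607] -175.91639247348942
```

View pics/w3s.png

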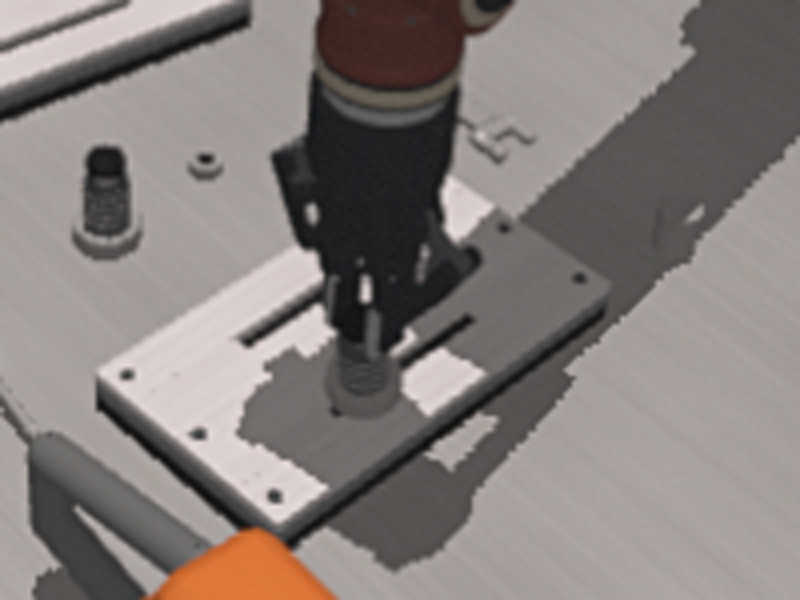

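{"name": "servo_tool", "arguments": {
  "motion": [-1,0.033,-0.02,0,0,-1,0.067,-0.033,0,0,-1,0.067,-0.033,0,0]
}}

```text
time: 13.15
tool_pos: [0.639, 0.226, 0.0523]
tool_rot: [0.0, -0.036, 0.999, 0.0]
contact_force: [-0.7, -0.1, -4.1]
gripper_width: 0.27
grasp_force: 60.0
```

{"name": "servo_tool", "arguments": {
  "motion": [-1,0,0.02,0,0,-1,0,0.033,0,0,-1,0,0.042,0,0,-1,0,0.042,0,0]
}}

```text
time: 13.65
tool_pos: [0.6389, 0.2304, 0.0524]
tool_rot: [-0.0, -0.036, 0.999, -0.001]
contact_force: [0.4, -2.1, -3.4]
gripper_width: 0.266
grasp_force: 59.9
```

{"name": "servo_tool", "arguments": {
  "motion": [-1,0,-0.033,0,0,-1,0,-0.067,0,0,-1,0,-0.084,0,0,-1,0,-0.084,0,0]
}}

```text
time: 14.15
tool_pos: [0.6395, 0.2227, 0.0528]
tool_rot: [0.0, -0.035, 0.999, 0.002]
contact_force: [-0.3, 5.6, -4.1]
gripper_width: 0.267
grasp_force: 60.2
```

{"name": "servo_tool", "arguments": {
  "motion": [-1,0,0.052,0,0,-1,0.01,0.052,0,0,-1,0.02,0.052,0,0,-1,0.03,0.052,0,0,-1,0.03,0.052,0,0]
}}

```text
time: 14.78
tool_pos: [0.6357, 0.2267, 0.0527]
tool_rot: [0.0, -0.036, 0.999, -0.0]
contact_force: [-0.4, 0.1, -4.2]
gripper_width: 0.266
grasp_force: 60.1
```

{"name": "servo_tool", "arguments": {
  "motion": [-1,0.01,0,0,0,-1,0.02,0,0,0,-1,0.03,0,0,0,-1,0.04,0,0,0,-1,0.05,0,0,0]
}}

```text
time: 15.4
tool_pos: [0.63, 0.2264, 0.0529]
tool_rot: [0.001, -0.036, 0.999, 0.0]
contact_force: [3.5, 0.3, -3.2]
gripper_width: 0.266
grasp_force: 60.0
```

{"name": "servo_tool", "arguments": {
  "motion": [-1,0.01,0,0,0,-1,0.02,0,0,0,-1,0.03,0,0,0,-1,0.03,0,0,0]
}}

```text
time: 15.9
tool_pos: [0.6263, 0.2262, 0.0529]
tool_rot: [0.0, -0.036, 0.999, 0.0]
contact_force: [3.9, 0.6, -2.6]
gripper_width: 0.272
grasp_force: 60.0
```

{"name": "servo_tool", "arguments": {
  "motion": [-1,0.01,0,0,0,-1,0.02,0,0,0,-1,0.03,0,0,0,-1,0.03,0,0,0]
}}

```text
time: 16.4
tool_pos: [0.6226, 0.2259, 0.0529]
tool_rot: [0.0, -0.036, 0.999, 0.0]
contact_force: [2.8, -0.1, -1.6]
gripper_width: 0.268
grasp_force: 59.9
```

{"name": "servo_tool", "arguments": {
  "motion": [-1,0.01,0,0,0,-1,0.02,0,0,0,-1,0.03,0,0,0,-1,0.04,0,0,0,-1,0.04,0,0,0]
}}

```text
time: 17.02
tool_pos: [0.6176, 0.2263, 0.0533]
tool_rot: [0.0, -0.036, 0.999, 0.001]
contact_force: [2.4, 1.0, 3.7]
gripper_width: 0.266
grasp_force: 59.9
```

{"name": "servo_tool", "arguments": {
  "motion": [-1,0,0,-0.008,0,-1,0,0,-0.008,0,-1,0,0,-0.008,0]
}}

```text
time: 17.4
tool_pos: [0.6173, 0.2261, 0.0534]
tool_rot: [-0.0, -0.036, 0.999, 0.0]
contact_force: [3.4, 2.3, 0.4]
gripper_width: 0.268
grasp_force: 59.7
```

```bash
python3 - <<'E'
from h import *
s,r,a=pose(); print(s['tool_pos'],a,s['contact_force'],s['ft_torque'])
a,_=eyes.grab_frame('wrist'); b,_=eyes.grab_frame('scene')
A=cv2.resize(a[150:350,180:380],(400,400)); B=cv2.resize(b[225:325,295:395],(400,400),interpolation=cv2.INTER_CUBIC)
save('w4',np.hstack([A,B]))
E
```

```text
[0.61731881 0.2260515  0.05343218] -175.91657225858214 [3.38784363 2.31619502 0.41066809] [ 0.69976446 -0.51939332 -0.03755529]
```

View pics/w4.png

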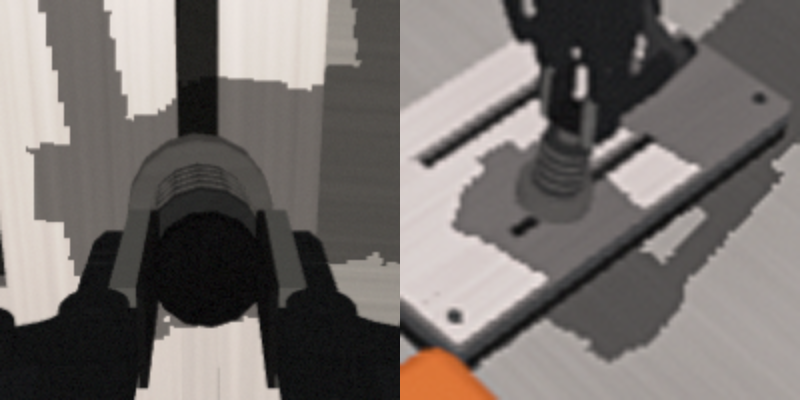

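{"name": "servo_tool", "arguments": {
  "motion": [-1,-0.01,0,0,0,-1,-0.02,0,0,0,-1,-0.03,0,0,0,-1,-0.04,0,0,0,-1,-0.04,0,0,0]
}}

```text
time: 18.12
tool_pos: [0.622, 0.2255, 0.053]
tool_rot: [-0.001, -0.036, 0.999, -0.0]
contact_force: [1.1, 1.1, -0.8]
gripper_width: 0.269
grasp_force: 59.6
```

```bash
cat >> h.py <<'E'
def tilt(im,tag):
    """held pin in the wrist picture: cap circle and base arc rows"""
    save(tag,cv2.resize(im[150:350,180:380],(400,400)))
E
python3 - <<'E'
from h import *
s,r,a=pose(); print(s['tool_pos'],s['contact_force'],s['ft_torque'])
im,d=eyes.grab_frame('wrist'); np.save('w5.npy',im)
w2=cv2.cvtColor(cv2.imread('pics/w2.png'),cv2.COLOR_BGR2RGB)
save('w5',np.hstack([cv2.resize(w2[170:330,200:360],(390,390)),cv2.resize(im[170:330,200:360],(390,390))]))
E
```

```text
[0.6219935  0.22552373 0.05299455] [ 1.13035799  1.08764756 -0.81658821] [ 0.34029554 -0.17757634 -0.0473867 ]
```

View pics/w5.png

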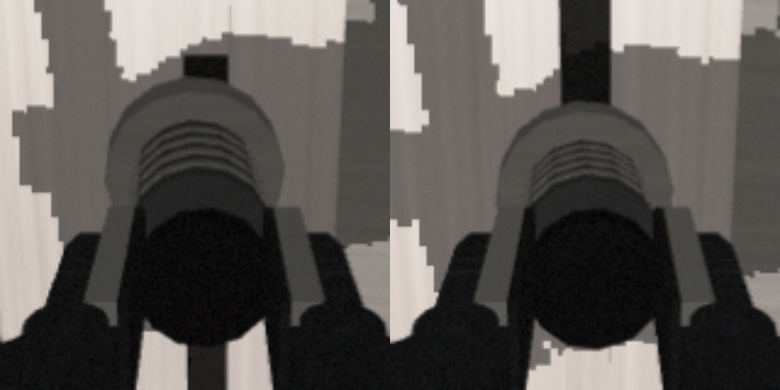

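{"name": "servo_tool", "arguments": {
  "motion": [-1,-0.01,0,0,0,-1,-0.02,0,0,0,-1,-0.03,0,0,0,-1,-0.04,0,0,0,-1,-0.04,0,0,0]
}}

```text
time: 18.8
tool_pos: [0.6269, 0.226, 0.053]
tool_rot: [-0.0, -0.036, 0.999, -0.0]
contact_force: [0.1, -0.9, -4.1]
gripper_width: 0.269
grasp_force: 59.1
```

```bash
cat >> h.py <<'E'
def basetop(im):
    """row of the near edge of the held pin's base (column ~ pin axis), by the slot's black ending"""
    g=im[150:260,276:288].max(2).mean(1); return g.round().astype(int)
E
python3 - <<'E'
from h import *
s,r,a=pose(); print(s['tool_pos'],s['contact_force'],s['ft_torque'])
im,d=eyes.grab_frame('wrist'); 
for q in (cv2.cvtColor(cv2.imread('pics/w2.png'),cv2.COLOR_BGR2RGB),np.load('w5.npy'),im): print(basetop(q)[40:80])
E
```

```text
[0.62692778 0.22602757 0.05304806] [ 0.08740179 -0.88313362 -4.09871432] [ 0.02390812  0.00449515 -0.01263883]
[111 107  67  25  17  17  17  15  18  16  15  29  53  62  62  63  62  65
  74  76  76  77  77  76  75  76  76  77  77  63  40  39  56  66  49  36
  54  68  57  36]
[24 21 18 18 19 19 17 18 18 19 18 19 18 19 18 19 19 18 20 17 18 30 54 62
 64 64 75 81 83 83 83 83 82 82 83 84 84 75 50 55]
[24 21 19 20 19 20 17 17 18 18 18 18 19 18 19 17 18 18 18 33 55 64 66 65
 71 81 83 83 83 82 81 82 82 83 82 79 56 50 65 62]
```

{"name": "servo_tool", "arguments": {
  "motion": [-1,-0.01,0,0,0,-1,-0.02,0,0,0,-1,-0.03,0,0,0,-1,-0.04,0,0,0,-1,-0.04,0,0,0]
}}

```text
time: 19.48
tool_pos: [0.6318, 0.2266, 0.0535]
tool_rot: [-0.0, -0.036, 0.999, -0.0]
contact_force: [-1.9, -0.9, -4.0]
gripper_width: 0.271
grasp_force: 59.1
```

```bash
python3 - <<'E'
from h import *
s,r,a=pose(); print(s['tool_pos'],s['contact_force'],s['ft_torque'])
im,d=eyes.grab_frame('wrist'); b=basetop(im);print(150+np.argmax(b[50:]>45)+50)
E
```

```text
[0.6318165  0.22658865 0.05350696] [-1.85093533 -0.90839052 -4.0343252 ] [-0.12831122  0.46027868 -0.00610285]
205
```

{"name": "servo_tool", "arguments": {
  "motion": [-1,-0.01,0,0,0,-1,-0.02,0,0,0,-1,-0.02,0,0,0,-1,-0.01,0,0.012,0,-1,-0.01,0,0.012,0]
}}

```text
time: 20.15
tool_pos: [0.6332, 0.2267, 0.0523]
tool_rot: [0.0, -0.036, 0.999, -0.0]
contact_force: [-2.5, -0.3, -2.4]
gripper_width: 0.266
grasp_force: 59.2
```

{"name": "servo_tool", "arguments": {
  "motion": [0.2,0,0,0,0,0.2,0,0,0,0,0.2,0,0,0,0,0.2,0,0,0,0]
}}

```text
time: 20.65
tool_pos: [0.6335, 0.2268, 0.0525]
tool_rot: [0.0, -0.036, 0.999, 0.0]
contact_force: [-0.4, -0.2, 0.5]
gripper_width: 0.6
grasp_force: 0.0
```

```bash
python3 - <<'E'
from h import *
s,r,a=pose(); print(s['tool_pos'],s['contact_force'],s['ft_torque'],s['gripper_width'])
im,d=eyes.grab_frame('wrist'); b=basetop(im);print(150+np.argmax(b[50:]>45)+50)
w2=cv2.cvtColor(cv2.imread('pics/w2.png'),cv2.COLOR_BGR2RGB)
save('w6',np.hstack([cv2.resize(w2[170:330,200:360],(390,390)),cv2.resize(im[170:330,200:360],(390,390))]))
E
```

```text
[0.63354268 0.22682538 0.05253545] [-0.44389209 -0.24212627  0.51964013] [ 0.05091374  0.03199961 -0.03927487] 0.5995821806367316
202
```

View pics/w6.png

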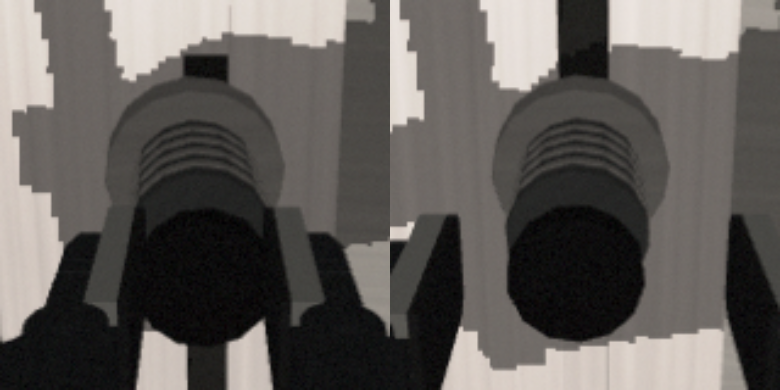

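{"name": "servo_tool", "arguments": {
  "motion": [0.2,0,0,-0.5,0,0.2,0,0,-0.9,0,1,0,0,-0.9,0]
}}

```text
time: 21.08
tool_pos: [0.6367, 0.2276, 0.1671]
tool_rot: [0.006, -0.036, 0.999, 0.001]
contact_force: [0.1, -0.9, 0.3]
gripper_width: 0.796
grasp_force: 0.0
```

{"name": "servo_tool", "arguments": {
  "motion": [1,-0.03,-0.91,0,0,1,-0.03,-0.91,0,0,1,-0.03,-0.91,0,0]
}}

```text
time: 21.45
tool_pos: [0.6442, 0.1151, 0.1586]
tool_rot: [-0.001, -0.034, 0.999, -0.0]
contact_force: [0.5, 0.1, -0.5]
gripper_width: 1.002
grasp_force: 0.0
```

{"name": "servo_tool", "arguments": {
  "motion": [1,-0.03,-0.91,0,0,1,-0.03,-0.91,0,0,1,-0.03,-0.91,0,0,1,-0.03,-0.91,0,0,1,-0.03,-0.91,0,0]
}}

```text
time: 22.08
tool_pos: [0.6556, 0.011, 0.1597]
tool_rot: [-0.0, -0.037, 0.999, 0.0]
contact_force: [0.3, 0.7, -0.3]
gripper_width: 0.997
grasp_force: 0.0
```

```bash
python3 - <<'E'
from h import *
s,r,a=pose(); print(s['time'],s['tool_pos'],a,s['contact_force'])
im,d=eyes.grab_frame('wrist'); c=capfind('wrist',[.657,.008],im=im,d=d); print(c, totool([c[1][0][0]/1000,c[1][0][1]/1000,.0195]) if c else '')
for r in models.regions_of('wrist','pin1'): print('wrist',r['p'],r['pixel'],atz(cam('wrist'),[r['pixel']],.04))
im,d=eyes.grab_frame('top')
for P,z in (([.6335,.227],.096),([.657,.008],.066),([.468,-.345],.066)): print('top',capfind('top',P,z=z,im=im,d=d))
im,d=eyes.grab_frame('scene')
for P,z in (([.6335,.227],.096),([.657,.008],.066),([.468,-.345],.066)): print('scene',capfind('scene',P,z=z,im=im,d=d))
E
```

```text
22.075 [0.65561856 0.01104089 0.15973537] -175.8112955171153 [ 0.27609797  0.67816989 -0.27322341]
(719, ((655.5068969726562, 7.323512554168701), 12.900405883789062), array([0.6546, 0.0073, 0.0651])) [ 0.003 -0.031  1.17 ]
wrist 0.63 [521.4, 193.8] [[0.63901693 0.23238183 0.04      ]]
top (105, ((636.8762817382812, 221.46875), 13.99078369140625), array([0.6355, 0.2216, 0.0958]))
top None
top (105, ((468.3797302246094, -345.7942810058594), 13.429703712463379), array([ 0.468 , -0.345 ,  0.0668]))
scene (94, ((636.224609375, 224.61160278320312), 14.195316314697266), array([0.636 , 0.2259, 0.0943]))
scene (73, ((656.877685546875, 9.042611122131348), 14.475777626037598), array([0.6575, 0.0106, 0.0645]))
scene None
```

{"name": "servo_tool", "arguments": {
  "motion": [1,0,-0.02,0.58,0,1,0,-0.02,0.58,0,1,0,-0.02,0.58,0,1,0,-0.02,0.58,0]
}}

```text
time: 22.78
tool_pos: [0.6578, 0.0069, 0.0934]
tool_rot: [0.002, -0.036, 0.999, -0.0]
contact_force: [-0.5, 0.2, 1.2]
gripper_width: 1.007
grasp_force: 0.0
```

{"name": "servo_tool", "arguments": {
  "motion": [1,0,0,0.3,0,1,0,0,0.59,0,1,0,0,0.59,0,-1,0,0,0.59,0,-1,0,0,0.59,0]
}}

```text
time: 23.4
tool_pos: [0.6581, 0.0068, 0.0227]
tool_rot: [0.002, -0.036, 0.999, -0.0]
contact_force: [0.6, -0.5, 1.1]
gripper_width: 0.601
grasp_force: 0.0
```

{"name": "servo_tool", "arguments": {
  "motion": [-1,0,0,0,0,-1,0,0,0,0,-1,0,0,0,0,-1,0,0,0,0,-1,0,0,0,0]
}}

```text
time: 24.02
tool_pos: [0.6567, 0.007, 0.0203]
tool_rot: [0.001, -0.036, 0.999, -0.0]
contact_force: [1.1, 0.9, 2.6]
gripper_width: 0.269
grasp_force: 58.6
```

{"name": "servo_tool", "arguments": {
  "motion": [-1,0,0,-0.25,0,-1,0,0,-0.5,0,-1,0,0,-0.5,0,-1,0,0,-0.5,0]
}}

```text
time: 24.52
tool_pos: [0.6542, 0.0071, 0.0769]
tool_rot: [-0.002, -0.036, 0.999, 0.0]
contact_force: [-1.2, 0.0, -4.5]
gripper_width: 0.268
grasp_force: 59.0
```

{"name": "servo_tool", "arguments": {
  "motion": [-1,-0.01,0.3,0,0,-1,-0.02,0.62,0,0,-1,-0.02,0.62,0,0]
}}

```text
time: 24.9
tool_pos: [0.6508, 0.0837, 0.0764]
tool_rot: [-0.003, -0.037, 0.999, 0.0]
contact_force: [0.9, -0.1, -4.0]
gripper_width: 0.268
grasp_force: 59.5
```

{"name": "servo_tool", "arguments": {
  "motion": [-1,-0.01,0.3,0,0,-1,-0.01,0.62,0,0,-1,-0.01,0.62,0,0,-1,-0.01,0.62,0,0,-1,-0.01,0.62,0,0]
}}

```text
time: 25.52
tool_pos: [0.6488, 0.1544, 0.0789]
tool_rot: [-0.001, -0.035, 0.999, -0.0]
contact_force: [0.0, -0.2, -3.3]
gripper_width: 0.262
grasp_force: 59.8
```

```bash
python3 - <<'E'
from h import *
s,r,a=pose(); print(s['time'],s['tool_pos'],a,s['contact_force'],s['ft_torque'])
im,d=eyes.grab_frame('wrist'); save('w7',im); c=cam('wrist'); g=im.max(2)
# slot edges: dark runs per row
for v in (120,150,180,205,330,345,360):
    row=g[v,230:340]<60; u=np.nonzero(row)[0]+230
    if len(u): print(v,u.min(),u.max(),atz(c,[[(u.min()+u.max())/2,v]],.03)[0].round(4))
print('held base y from cols', )
E
```

```text
25.525 [0.6487646  0.15442604 0.07887485] -175.99077029648387 [ 0.03544053 -0.18002313 -3.25415523] [-0.06514523  0.03731559  0.01645214]
120 272 289 [0.5813 0.1479 0.03  ]
150 272 289 [0.6007 0.1492 0.03  ]
180 273 289 [0.621 0.151 0.03 ]
330 230 339 [0.7423 0.162  0.03  ]
345 230 339 [0.7568 0.163  0.03  ]
360 230 339 [0.7718 0.1641 0.03  ]
held base y from cols
```

View pics/w7.png

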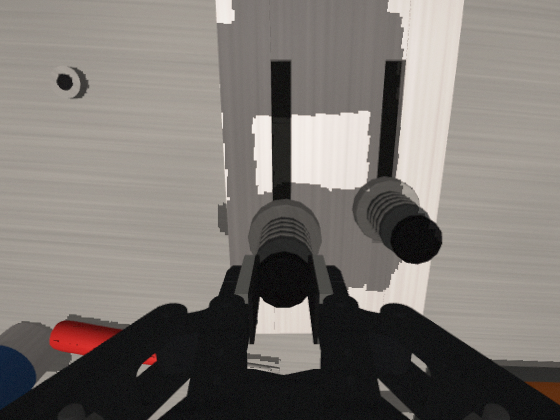

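{"name": "servo_tool", "arguments": {
  "motion": [-1,0,-0.006,0.1,0,-1,0,-0.006,0.16,0,-1,0,-0.006,0.2,0,-1,0,-0.006,0.216,0,-1,0,-0.006,0.216,0]
}}

```text
time: 26.2
tool_pos: [0.6492, 0.1549, 0.054]
tool_rot: [0.0, -0.036, 0.999, -0.0]
contact_force: [0.3, -1.5, -3.0]
gripper_width: 0.272
grasp_force: 59.9
```

{"name": "servo_tool", "arguments": {
  "motion": [-1,0.017,0,0,0,-1,0.034,0,0,0,-1,0.034,0,0,0,-1,0.034,0,0,0]
}}

```text
time: 26.7
tool_pos: [0.6452, 0.1547, 0.054]
tool_rot: [0.0, -0.036, 0.999, 0.0]
contact_force: [1.2, -0.2, -2.0]
gripper_width: 0.268
grasp_force: 59.9
```

```bash
cat > st.py <<'E'
from h import *
s,r,a=pose(); im,d=eyes.grab_frame('wrist'); b=basetop(im)
print(round(s['time'],2),s['tool_pos'].round(4),s['contact_force'].round(1),s['ft_torque'].round(2),'row',200+np.argmax(b[50:]>45))
E
python3 st.py
```

```text
26.7 [0.6452 0.1547 0.054 ] [ 1.2 -0.2 -2. ] [-0.08 -0.17  0.03] row 202
```

{"name": "servo_tool", "arguments": {
  "motion": [-1,0,0.02,0,0,-1,0,0.042,0,0,-1,0,0.042,0,0]
}}

```text
time: 27.12
tool_pos: [0.645, 0.1573, 0.0538]
tool_rot: [0.0, -0.036, 0.999, -0.003]
contact_force: [2.2, -7.9, -2.5]
gripper_width: 0.267
grasp_force: 60.1
```

{"name": "servo_tool", "arguments": {
  "motion": [-1,0,-0.04,0,0,-1,0,-0.084,0,0,-1,0,-0.084,0,0]
}}

```text
time: 27.5
tool_pos: [0.6451, 0.1496, 0.0536]
tool_rot: [-0.0, -0.035, 0.999, 0.0]
contact_force: [0.1, -0.5, -2.5]
gripper_width: 0.264
grasp_force: 59.9
```

{"name": "servo_tool", "arguments": {
  "motion": [-1,0.017,0.018,0.008,0,-1,0.034,0.018,0.008,0,-1,0.05,0.018,0.008,0,-1,0.067,0.018,0.008,0,-1,0.067,0.018,0.008,0]
}}

```text
time: 28.12
tool_pos: [0.637, 0.1513, 0.0529]
tool_rot: [-0.0, -0.036, 0.999, 0.0]
contact_force: [0.1, -0.2, -2.0]
gripper_width: 0.268
grasp_force: 60.1
```

{"name": "servo_tool", "arguments": {
  "motion": [-1,0.017,0,0,0,-1,0.034,0,0,0,-1,0.05,0,0,0,-1,0.067,0,0,0,-1,0.067,0,0,0]
}}

```text
time: 28.75
tool_pos: [0.629, 0.1506, 0.0528]
tool_rot: [-0.0, -0.036, 0.999, -0.0]
contact_force: [0.7, 0.0, -1.7]
gripper_width: 0.266
grasp_force: 60.1
```

{"name": "servo_tool", "arguments": {
  "motion": [-1,0.017,0,0,0,-1,0.034,0,0,0,-1,0.05,0,0,0,-1,0.067,0,0,0,-1,0.067,0,0,0]
}}

```text
time: 29.38
tool_pos: [0.6209, 0.1501, 0.0528]
tool_rot: [-0.0, -0.036, 0.999, -0.0]
contact_force: [1.3, 0.0, -1.1]
gripper_width: 0.267
grasp_force: 60.1
```

{"name": "servo_tool", "arguments": {
  "motion": [-1,0.017,0,-0.003,0,-1,0.034,0,-0.003,0,-1,0.05,0,-0.003,0,-1,0.067,0,-0.003,0,-1,0.067,0,-0.003,0]
}}

```text
time: 30.0
tool_pos: [0.6129, 0.1495, 0.0532]
tool_rot: [-0.0, -0.036, 0.999, -0.0]
contact_force: [0.7, 0.9, -2.2]
gripper_width: 0.268
grasp_force: 60.1
```

{"name": "servo_tool", "arguments": {
  "motion": [-1,0.017,0,0,0,-1,0.034,0,0,0,-1,0.05,0,0,0,-1,0.067,0,0,0,-1,0.067,0,0,0]
}}

```text
time: 30.62
tool_pos: [0.6049, 0.1489, 0.0532]
tool_rot: [-0.0, -0.036, 0.999, -0.0]
contact_force: [0.8, 0.3, -2.5]
gripper_width: 0.265
grasp_force: 60.1
```

{"name": "servo_tool", "arguments": {
  "motion": [-1,0.017,0,0,0,-1,0.034,0,0,0,-1,0.05,0,0,0,-1,0.067,0,0,0,-1,0.067,0,0,0]
}}

```text
time: 31.25
tool_pos: [0.5969, 0.1483, 0.0532]
tool_rot: [-0.0, -0.036, 0.999, -0.0]
contact_force: [0.3, 0.2, -3.0]
gripper_width: 0.267
grasp_force: 60.1
```

{"name": "servo_tool", "arguments": {
  "motion": [-1,0.017,0,0,0,-1,0.034,0,0,0,-1,0.05,0,0,0,-1,0.067,0,0,0,-1,0.067,0,0,0]
}}

```text
time: 31.88
tool_pos: [0.5889, 0.1478, 0.0532]
tool_rot: [-0.0, -0.036, 0.999, -0.0]
contact_force: [-0.1, 0.3, -2.9]
gripper_width: 0.268
grasp_force: 60.1
```

{"name": "servo_tool", "arguments": {
  "motion": [-1,0.017,0,0,0,-1,0.034,0,0,0,-1,0.05,0,0,0,-1,0.067,0,0,0,-1,0.067,0,0,0]
}}

```text
time: 32.5
tool_pos: [0.5809, 0.1472, 0.0532]
tool_rot: [-0.0, -0.036, 0.999, -0.0]
contact_force: [0.3, 0.4, -2.5]
gripper_width: 0.268
grasp_force: 60.1
```

```bash
python3 st.py
```

```text
32.5 [0.5809 0.1472 0.0532] [ 0.3  0.4 -2.5] [ 0.01 -0.1  -0.01] row 201
```

{"name": "servo_tool", "arguments": {
  "motion": [-1,0.017,0,0,0,-1,0.034,0,0,0,-1,0.05,0,0,0,-1,0.067,0,0,0,-1,0.067,0,0,0]
}}

```text
time: 33.17
tool_pos: [0.573, 0.1466, 0.0531]
tool_rot: [0.0, -0.036, 0.999, -0.0]
contact_force: [1.7, -0.2, -3.3]
gripper_width: 0.268
grasp_force: 59.9
```

{"name": "servo_tool", "arguments": {
  "motion": [-1,0.017,0,0,0,-1,0.034,0,0,0,-1,0.05,0,0,0,-1,0.05,0,0,0]
}}

```text
time: 33.67
tool_pos: [0.5675, 0.1462, 0.0536]
tool_rot: [0.001, -0.036, 0.999, 0.0]
contact_force: [2.7, 0.1, -3.0]
gripper_width: 0.263
grasp_force: 60.0
```

```bash
python3 st.py
```

```text
33.67 [0.5675 0.1462 0.0536] [ 2.7  0.1 -3. ] [-0.   -0.81 -0.05] row 210
```

{"name": "servo_tool", "arguments": {
  "motion": [-1,-0.017,0,0,0,-1,-0.034,0,0,0,-1,-0.05,0,0,0,-1,-0.067,0,0,0,-1,-0.067,0,0,0]
}}

```text
time: 34.35
tool_pos: [0.5746, 0.1468, 0.0527]
tool_rot: [-0.001, -0.036, 0.999, -0.0]
contact_force: [0.6, 0.0, -2.6]
gripper_width: 0.269
grasp_force: 60.0
```

```bash
python3 st.py
```

```text
34.35 [0.5746 0.1468 0.0527] [ 0.6  0.  -2.6] [ 0.01 -0.18 -0.05] row 202
```

{"name": "servo_tool", "arguments": {
  "motion": [-1,-0.017,0,0,0,-1,-0.034,0,0,0,-1,-0.05,0,0,0,-1,-0.05,0,0,0]
}}

```text
time: 34.9
tool_pos: [0.581, 0.1472, 0.0531]
tool_rot: [-0.0, -0.036, 0.999, -0.0]
contact_force: [0.7, 0.2, -3.9]
gripper_width: 0.268
grasp_force: 60.0
```

```bash
python3 st.py
```

```text
34.9 [0.581  0.1472 0.0531] [ 0.7  0.2 -3.9] [ 0.06  0.04 -0.06] row 200
```

{"name": "servo_tool", "arguments": {
  "motion": [-1,-0.017,0,0,0,-1,-0.034,0,0,0,-1,-0.05,0,0,0,-1,-0.05,0,0,0]
}}

```text
time: 35.45
tool_pos: [0.5868, 0.1476, 0.053]
tool_rot: [-0.0, -0.036, 0.999, -0.0]
contact_force: [-1.2, -0.8, -2.5]
gripper_width: 0.27
grasp_force: 60.0
```

```bash
python3 st.py
```

```text
35.45 [0.5868 0.1476 0.053 ] [-1.2 -0.8 -2.5] [-0.09  0.45  0.01] row 200
```

{"name": "servo_tool", "arguments": {
  "motion": [-1,-0.017,0,0,0,-1,-0.034,0,0,0,-1,-0.042,0,0,0,-1,-0.042,0,0,0]
}}

```text
time: 36.0
tool_pos: [0.5919, 0.148, 0.0533]
tool_rot: [-0.0, -0.036, 0.999, 0.0]
contact_force: [-5.0, 0.3, 0.5]
gripper_width: 0.265
grasp_force: 60.2
```

```bash
python3 st.py
```

```text
36.0 [0.5919 0.148  0.0533] [-5.   0.3  0.5] [-0.09  0.99  0.01] row 200
```

{"name": "servo_tool", "arguments": {
  "motion": [-1,0.017,0,0,0,-1,0.034,0,0,0,-1,0.05,0,0,0,-1,0.067,0,0,0,-1,0.067,0,0,0]
}}

```text
time: 36.67
tool_pos: [0.5843, 0.1474, 0.0534]
tool_rot: [0.001, -0.036, 0.999, 0.0]
contact_force: [-1.4, -0.7, -2.2]
gripper_width: 0.268
grasp_force: 60.0
```

```bash
sed -i "s/'row',.*/'row',180+np.argmax(b[30:]>45),b[30:60])/" st.py; python3 st.py
```

```text
36.67 [0.5843 0.1474 0.0534] [-1.4 -0.7 -2.2] [-0.05  0.26  0.04] row 195 [34 34 33 33 34 34 34 29 24 23 20 17 17 16 39 59 64 64 65 65 66 75 82 82
 81 80 80 80 80 80]
```

{"name": "servo_tool", "arguments": {
  "motion": [-1,0.017,0,0,0,-1,0.034,0,0,0,-1,0.05,0,0,0,-1,0.05,0,0.008,0]
}}

```text
time: 37.22
tool_pos: [0.5782, 0.147, 0.0523]
tool_rot: [0.0, -0.036, 0.999, -0.0]
contact_force: [-0.2, -0.1, -3.2]
gripper_width: 0.269
grasp_force: 60.0
```

{"name": "servo_tool", "arguments": {
  "motion": [0.2,0,0,0,0,0.2,0,0,0,0,0.2,0,0,0,0,0.2,0,0,0,0]
}}

```text
time: 37.72
tool_pos: [0.5784, 0.147, 0.0526]
tool_rot: [0.0, -0.036, 0.999, 0.0]
contact_force: [0.3, 0.5, -1.2]
gripper_width: 0.597
grasp_force: 0.0
```

```bash
python3 st.py
```

```text
37.73 [0.5784 0.147  0.0526] [ 0.3  0.5 -1.2] [-0.02 -0.01 -0.03] row 198 [34 32 33 34 32 33 33 32 26 23 18 18 17 17 17 19 17 26 48 60 60 61 63 69
 78 81 79 78 78 79]
```

{"name": "servo_tool", "arguments": {
  "motion": [0.2,0,0,-0.5,0,0.2,0,0,-0.9,0,1,0,0,-0.9,0]
}}

```text
time: 38.15
tool_pos: [0.5816, 0.1474, 0.1666]
tool_rot: [0.005, -0.036, 0.999, 0.0]
contact_force: [0.4, -0.3, -1.8]
gripper_width: 0.799
grasp_force: 0.0
```

{"name": "servo_tool", "arguments": {
  "motion": [1,0.3,-1,0,0,1,0.3,-1,0,0,1,0.3,-1,0,0]
}}

```text
time: 38.52
tool_pos: [0.5494, 0.0216, 0.1589]
tool_rot: [-0.001, -0.033, 0.999, -0.0]
contact_force: [0.4, -0.1, 0.8]
gripper_width: 1.003
grasp_force: 0.0
```

{"name": "servo_tool", "arguments": {
  "motion": [1,0.3,-1,0,0,1,0.3,-1,0,0,1,0.3,-1,0,0]
}}

```text
time: 38.9
tool_pos: [0.5225, -0.0999, 0.1593]
tool_rot: [-0.001, -0.033, 0.999, 0.0]
contact_force: [0.2, 0.4, -0.2]
gripper_width: 1.002
grasp_force: 0.0
```

{"name": "servo_tool", "arguments": {
  "motion": [1,0.3,-1,0,0,1,0.3,-1,0,0,1,0.3,-1,0,0]
}}

```text
time: 39.28
tool_pos: [0.4956, -0.2214, 0.1596]
tool_rot: [-0.0, -0.034, 0.999, 0.0]
contact_force: [0.4, -0.2, -0.3]
gripper_width: 0.998
grasp_force: 0.0
```

{"name": "servo_tool", "arguments": {
  "motion": [1,0.3,-1,0,0.204,1,0.3,-1,0,0.204,1,0.3,-1,0,0.204,1,0.3,-1,0,0.204]
}}

```text
time: 39.78
tool_pos: [0.4694, -0.3402, 0.1595]
tool_rot: [-0.0, 0.044, 0.999, 0.001]
contact_force: [-0.1, -0.0, 0.6]
gripper_width: 0.998
grasp_force: 0.0
```

```bash
python3 - <<'E'
from h import *
s,r,a=pose(); print(s['time'],s['tool_pos'],a,s['contact_force'])
im,d=eyes.grab_frame('wrist'); c=capfind('wrist',[.468,-.345],im=im,d=d); print(c, totool([c[1][0][0]/1000,c[1][0][1]/1000+.001,.0195]) if c else '')
C=cam('wrist'); p=proj(C,[c[2][0],c[2][1],.066])[0].astype(int); print(p,im[p[1]+0,p[0]])
print([ (x[0].round(4),x[1],x[2],x[3]) for x in slots('wrist',im,None,C)])
save('w8',im)
im,d=eyes.grab_frame('top')
for P,z in (([.634,.224],.096),([.579,.145],.096),([.468,-.345],.066)): print('top',capfind('top',P,z=z,im=im,d=d))
for o in slots('top',im,None,cam('top')): print('top',o[0].round(4),round(o[1],2),round(o[2]),round(o[3]))
E
```

```text
39.775 [ 0.46937882 -0.34015714  0.15947686] 174.98409600014514 [-0.0835316  -0.04023614  0.57613016]
(727, ((466.7713317871094, -345.3070373535156), 13.060351371765137), array([ 0.4658, -0.3451,  0.0651])) [ 0.019 -0.04   1.168]
[276 198] [12 11 12]
[]
top (104, ((636.7083129882812, 222.08273315429688), 13.1861572265625), array([0.636 , 0.2218, 0.0958]))
top (93, ((578.0861206054688, 145.45101928710938), 12.72917366027832), array([0.5781, 0.1457, 0.096 ]))
top (32, ((471.7440490722656, -340.7783508300781), 10.64848804473877), array([ 0.4732, -0.3381,  0.0662]))
top [ 0.5727 -0.2334] -4.73 119 10
top [ 0.5791 -0.1618] -5.39 122 10
```

View pics/w8.png

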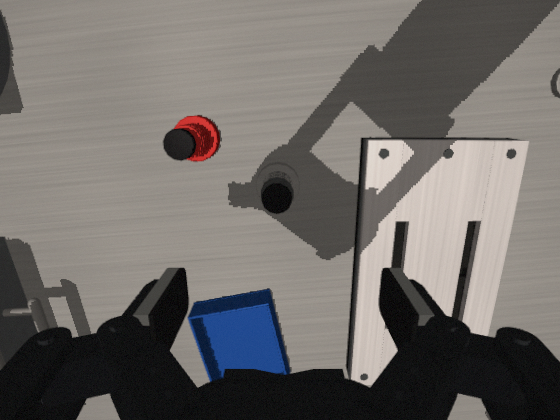

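{"name": "servo_tool", "arguments": {
  "motion": [1,0.02,-0.04,0.58,0,1,0.02,-0.04,0.58,0,1,0.02,-0.04,0.58,0,1,0.02,-0.04,0.58,0]
}}

```text
time: 40.38
tool_pos: [0.4673, -0.3473, 0.0933]
tool_rot: [0.002, 0.044, 0.999, -0.001]
contact_force: [0.0, 0.9, -0.3]
gripper_width: 1.003
grasp_force: 0.0
```

{"name": "servo_tool", "arguments": {
  "motion": [1,0,0,0.3,0,1,0,0,0.588,0,1,0,0,0.588,0,-1,0,0,0.588,0,-1,0,0,0.588,0]
}}

```text
time: 41.0
tool_pos: [0.4673, -0.348, 0.0228]
tool_rot: [0.002, 0.044, 0.999, -0.001]
contact_force: [-0.4, 0.1, 0.3]
gripper_width: 0.604
grasp_force: 0.0
```

{"name": "servo_tool", "arguments": {
  "motion": [-1,0,0,0,0,-1,0,0,0,0,-1,0,0,0,0,-1,0,0,0,0,-1,0,0,0,0]
}}

```text
time: 41.62
tool_pos: [0.4661, -0.347, 0.0205]
tool_rot: [0.0, 0.044, 0.999, -0.0]
contact_force: [1.3, -0.1, 3.4]
gripper_width: 0.269
grasp_force: 58.6
```

{"name": "servo_tool", "arguments": {
  "motion": [-1,0,0,-0.25,0,-1,0,0,-0.5,0,-1,0,0,-0.5,0,-1,0,0,-0.5,0]
}}

```text
time: 42.12
tool_pos: [0.4644, -0.3454, 0.0775]
tool_rot: [-0.002, 0.045, 0.999, 0.001]
contact_force: [-0.8, 0.1, -4.2]
gripper_width: 0.269
grasp_force: 59.3
```

{"name": "servo_tool", "arguments": {
  "motion": [-1,-0.1,0.25,0,0,-1,-0.22,0.5,0,0,-1,-0.22,0.5,0,0]
}}

```text
time: 42.5
tool_pos: [0.4965, -0.2864, 0.077]
tool_rot: [-0.002, 0.043, 0.999, 0.002]
contact_force: [-1.1, 0.2, -4.0]
gripper_width: 0.27
grasp_force: 59.6
```

{"name": "servo_tool", "arguments": {
  "motion": [-1,-0.1,0.25,0,0,-1,-0.23,0.51,0,0,-1,-0.23,0.51,0,0,-1,-0.23,0.51,0,0,-1,-0.23,0.51,0,0]
}}

```text
time: 43.12
tool_pos: [0.5295, -0.2314, 0.0794]
tool_rot: [-0.001, 0.045, 0.999, 0.0]
contact_force: [-0.3, 0.5, -3.9]
gripper_width: 0.272
grasp_force: 59.9
```

```bash
python3 - <<'E'
from h import *
s,r,a=pose(); print(s['time'],s['tool_pos'],a,s['contact_force'],s['ft_torque'])
im,d=eyes.grab_frame('wrist'); save('w9',im); c=cam('wrist'); g=im.max(2)
for v in list(range(185,205,2))+[320,330,338,345]:
    u=np.nonzero(g[v,262:310]<60)[0]+262
    if len(u): print(v,u.min(),u.max(),atz(c,[[(u.min()+u.max())/2,v]],.03)[0].round(4))
E
```

```text
43.125 [ 0.52952826 -0.23142335  0.07940877] 174.83127979871065 [-0.34002408  0.48140815 -3.87521863] [-0.01546118 -0.03069546 -0.01677766]
191 279 296 [ 0.5098 -0.2267  0.03  ]
193 279 296 [ 0.5113 -0.2268  0.03  ]
195 279 296 [ 0.5127 -0.2269  0.03  ]
197 279 296 [ 0.5141 -0.2271  0.03  ]
199 279 296 [ 0.5156 -0.2272  0.03  ]
201 279 296 [ 0.517  -0.2273  0.03  ]
320 280 294 [ 0.6143 -0.2361  0.03  ]
330 280 294 [ 0.6236 -0.2369  0.03  ]
```

View pics/w9.png

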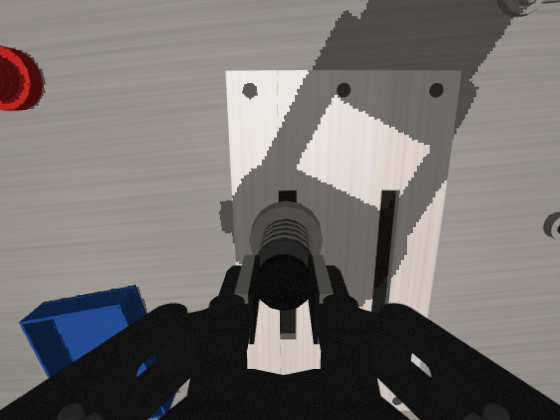

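{"name": "servo_tool", "arguments": {
  "motion": [-1,0,0.01,0.1,0,-1,0,0.01,0.16,0,-1,0,0.01,0.2,0,-1,0,0.01,0.216,0,-1,0,0.01,0.216,0]
}}

```text
time: 43.8
tool_pos: [0.5305, -0.2294, 0.0542]
tool_rot: [-0.0, 0.044, 0.999, 0.0]
contact_force: [-0.7, 0.1, -3.1]
gripper_width: 0.265
grasp_force: 59.9
```

{"name": "servo_tool", "arguments": {
  "motion": [-1,-0.017,0.042,0,0,-1,-0.034,0.042,0,0,-1,-0.034,0.042,0,0]
}}

```text
time: 44.18
tool_pos: [0.5351, -0.2264, 0.0549]
tool_rot: [0.0, 0.044, 0.999, -0.002]
contact_force: [-2.2, -4.9, -2.5]
gripper_width: 0.265
grasp_force: 60.2
```

{"name": "servo_tool", "arguments": {
  "motion": [-1,0,-0.042,0,0,-1,0,-0.084,0,0,-1,0,-0.084,0,0]
}}

```text
time: 44.55
tool_pos: [0.5342, -0.2343, 0.054]
tool_rot: [0.0, 0.045, 0.999, 0.001]
contact_force: [0.4, 2.5, -3.1]
gripper_width: 0.269
grasp_force: 59.9
```

{"name": "servo_tool", "arguments": {
  "motion": [-1,-0.017,0.03,0.006,0,-1,-0.034,0.03,0.006,0,-1,-0.05,0.03,0.006,0,-1,-0.067,0.03,0.006,0,-1,-0.067,0.03,0.006,0]
}}

```text
time: 45.18
tool_pos: [0.5426, -0.2321, 0.0535]
tool_rot: [0.0, 0.044, 0.999, -0.0]
contact_force: [-0.2, -0.5, -3.1]
gripper_width: 0.267
grasp_force: 60.0
```

{"name": "servo_tool", "arguments": {
  "motion": [-1,-0.017,0,0,0,-1,-0.034,0,0,0,-1,-0.05,0,0,0,-1,-0.067,0,0,0,-1,-0.067,0,0,0]
}}

```text
time: 45.8
tool_pos: [0.5506, -0.2327, 0.0535]
tool_rot: [0.0, 0.044, 0.999, -0.0]
contact_force: [-0.9, 0.3, -3.5]
gripper_width: 0.271
grasp_force: 60.1
```

{"name": "servo_tool", "arguments": {
  "motion": [-1,-0.017,0,0,0,-1,-0.034,0,0,0,-1,-0.05,0,0,0,-1,-0.067,0,0,0,-1,-0.067,0,0,0]
}}

```text
time: 46.42
tool_pos: [0.5586, -0.2335, 0.0535]
tool_rot: [0.0, 0.044, 0.999, -0.0]
contact_force: [-0.2, 0.1, -1.9]
gripper_width: 0.266
grasp_force: 60.1
```

{"name": "servo_tool", "arguments": {
  "motion": [-1,-0.017,0,0,0,-1,-0.034,0,0,0,-1,-0.05,0,0,0,-1,-0.067,0,0,0,-1,-0.067,0,0,0]
}}

```text
time: 47.05
tool_pos: [0.5666, -0.2342, 0.0535]
tool_rot: [0.0, 0.044, 0.999, -0.0]
contact_force: [-0.4, 0.8, -2.8]
gripper_width: 0.266
grasp_force: 60.1
```

{"name": "servo_tool", "arguments": {
  "motion": [-1,-0.017,0,0,0,-1,-0.034,0,0,0,-1,-0.05,0,0,0,-1,-0.067,0,0,0,-1,-0.067,0,0,0]
}}

```text
time: 47.68
tool_pos: [0.5746, -0.2349, 0.0535]
tool_rot: [0.0, 0.044, 0.999, -0.0]
contact_force: [-0.4, 0.4, -3.2]
gripper_width: 0.268
grasp_force: 60.1
```

{"name": "servo_tool", "arguments": {
  "motion": [-1,-0.017,0,0,0,-1,-0.034,0,0,0,-1,-0.05,0,0,0,-1,-0.067,0,0,0,-1,-0.067,0,0,0]
}}

```text
time: 48.3
tool_pos: [0.5827, -0.2356, 0.0535]
tool_rot: [0.0, 0.044, 0.999, -0.0]
contact_force: [-1.3, 0.3, -2.7]
gripper_width: 0.27
grasp_force: 60.1
```

{"name": "servo_tool", "arguments": {
  "motion": [-1,-0.017,0,0,0,-1,-0.034,0,0,0,-1,-0.05,0,0,0,-1,-0.067,0,0,0,-1,-0.067,0,0,0]
}}

```text
time: 48.92
tool_pos: [0.5906, -0.2363, 0.0535]
tool_rot: [0.0, 0.044, 0.999, -0.0]
contact_force: [-1.0, -0.2, -2.3]
gripper_width: 0.272
grasp_force: 60.1
```

```bash
python3 st.py
```

```text
48.92 [ 0.5906 -0.2363  0.0535] [-1.  -0.2 -2.3] [0.05 0.06 0.02] row 200 [30 30 31 30 30 30 31 30 30 30 29 29 31 33 32 32 32 32 32 39 59 69 70 70
 69 70 78 84 85 85]
```

{"name": "servo_tool", "arguments": {
  "motion": [-1,-0.017,0,0,0,-1,-0.034,0,0,0,-1,-0.05,0,0,0,-1,-0.067,0,0,0,-1,-0.067,0,0,0]
}}

```text
time: 49.6
tool_pos: [0.5987, -0.2371, 0.0535]
tool_rot: [0.0, 0.044, 0.999, -0.0]
contact_force: [0.5, -0.2, -2.8]
gripper_width: 0.269
grasp_force: 60.0
```

```bash
python3 st.py
```

```text
49.6 [ 0.5987 -0.2371  0.0535] [ 0.5 -0.2 -2.8] [0.01 0.1  0.01] row 200 [30 30 31 31 30 31 30 32 32 32 32 32 32 32 33 33 32 32 31 38 60 70 70 70
 71 70 78 84 87 86]
```

{"name": "servo_tool", "arguments": {
  "motion": [-1,-0.017,0,0,0,-1,-0.034,0,0,0,-1,-0.05,0,0,0,-1,-0.067,0,0,0,-1,-0.067,0,0,0]
}}

```text
time: 50.28
tool_pos: [0.6065, -0.2377, 0.0533]
tool_rot: [-0.0, 0.044, 0.999, 0.0]
contact_force: [0.5, -0.3, -3.5]
gripper_width: 0.269
grasp_force: 60.0
```

{"name": "servo_tool", "arguments": {
  "motion": [-1,-0.017,0,0,0,-1,-0.034,0,0,0,-1,-0.042,0,0,0,-1,-0.042,0,0,0]
}}

```text
time: 50.78
tool_pos: [0.6112, -0.2381, 0.0532]
tool_rot: [-0.0, 0.044, 0.999, 0.0]
contact_force: [-1.3, 0.2, -4.6]
gripper_width: 0.264
grasp_force: 60.1
```

```bash
python3 st.py
```

```text
50.77 [ 0.6112 -0.2381  0.0532] [-1.3  0.2 -4.6] [0.07 0.41 0.03] row 195 [32 30 31 31 31 30 30 31 30 30 33 33 33 33 33 50 67 72 71 72 73 72 75 84
 86 87 87 86 86 84]
```

{"name": "servo_tool", "arguments": {
  "motion": [-1,0.02,0,0,0,-1,0.04,0,0,0,-1,0.06,0,0,0,-1,0.08,0,0,0,-1,0.1,0,0,0]
}}

```text
time: 51.45
tool_pos: [0.5999, -0.2372, 0.0538]
tool_rot: [0.001, 0.045, 0.999, -0.0]
contact_force: [1.0, -0.2, -3.7]
gripper_width: 0.268
grasp_force: 60.1
```

```bash
python3 st.py
```

```text
51.45 [ 0.5999 -0.2372  0.0538] [ 1.  -0.2 -3.7] [-0.   -0.27  0.02] row 204 [33 34 33 34 32 30 32 32 33 32 34 33 35 35 35 36 35 35 35 35 34 33 34 35
 51 66 70 69 69 71]
```

{"name": "servo_tool", "arguments": {
  "motion": [-1,-0.017,0,0,0,-1,-0.034,0,0,0,-1,-0.034,0,0.008,0,-1,-0.034,0,0.012,0]
}}

```text
time: 52.0
tool_pos: [0.6034, -0.2374, 0.0517]
tool_rot: [-0.0, 0.044, 0.999, 0.0]
contact_force: [-0.3, 0.3, -1.7]
gripper_width: 0.265
grasp_force: 60.2
```

{"name": "servo_tool", "arguments": {
  "motion": [0.2,0,0,0,0,0.2,0,0,0,0,0.2,0,0,0,0,0.2,0,0,0,0]
}}

```text
time: 52.5
tool_pos: [0.6038, -0.2376, 0.0524]
tool_rot: [0.0, 0.044, 0.999, -0.0]
contact_force: [-0.5, -0.6, -0.2]
gripper_width: 0.602
grasp_force: 0.0
```

{"name": "servo_tool", "arguments": {
  "motion": [0.2,0,0,-0.3,0,0.2,0,0,-0.6,0,0.2,0,0,-0.6,0,0.2,0,0,-0.6,0]
}}

```text
time: 53.0
tool_pos: [0.6033, -0.2373, 0.1234]
tool_rot: [-0.0, 0.044, 0.999, 0.0]
contact_force: [-0.0, -0.3, -0.6]
gripper_width: 0.599
grasp_force: 0.0
```

```bash
python3 - <<'E'
from h import *
s,r,a=pose(); print(s['time'],s['tool_pos'],a)
im,d=eyes.grab_frame('wrist'); print('w',capfind('wrist',[.604,-.238],z=.096,im=im,d=d))
im,d=eyes.grab_frame('top')
for P in ([.634,.224],[.579,.145],[.604,-.238]): print('top',capfind('top',P,z=.096,im=im,d=d))
im,d=eyes.grab_frame('scene')
for P in ([.634,.224],[.579,.145],[.604,-.238]): print('sc',capfind('scene',P,z=.096,im=im,d=d))
E
```

```text
53.0 [ 0.60325986 -0.23729085  0.12337857] 174.90043932445013
w (1174, ((602.7838134765625, -235.339599609375), 12.996768951416016), array([ 0.6019, -0.2354,  0.0938]))
top (104, ((636.1873779296875, 221.63018798828125), 13.308863639831543), array([0.6353, 0.2216, 0.0957]))
top (94, ((578.45556640625, 145.711181640625), 12.755081176757812), array([0.5784, 0.1458, 0.0961]))
top None
sc (97, ((634.6524047851562, 224.45245361328125), 14.751128196716309), array([0.6364, 0.2264, 0.0944]))
sc (83, ((576.66796875, 149.57781982421875), 14.270098686218262), array([0.5784, 0.1503, 0.0942]))
sc (56, ((603.49072265625, -234.0465087890625), 15.631494522094727), array([ 0.6048, -0.2337,  0.0941]))
```

{"name": "servo_tool", "arguments": {
  "motion": [-1,0,0.008,0,0,-1,0,0.008,0,0,-1,0,0.008,0,0,-1,0,0.008,0,0,-1,0,0.008,0.15,0]
}}

```text
time: 53.78
tool_pos: [0.6051, -0.2373, 0.1075]
tool_rot: [0.002, 0.045, 0.999, -0.001]
contact_force: [-0.5, 1.1, 0.7]
gripper_width: 0.003
grasp_force: 0.0
```

{"name": "servo_tool", "arguments": {
  "motion": [-1,0,0,0.06,0,-1,0,0,0.1,0,-1,0,0,0.14,0,-1,0,0,0.14,0]
}}

```text
time: 54.28
tool_pos: [0.6035, -0.2364, 0.0888]
tool_rot: [-0.0, 0.045, 0.999, 0.0]
contact_force: [-0.8, -0.0, -0.2]
gripper_width: 0.003
grasp_force: 0.0
```

{"name": "servo_tool", "arguments": {
  "motion": [-1,0,0,0.01,0,-1,0,0,0.02,0,-1,0,0,0.025,0,-1,0,0,0.025,0]
}}

```text
time: 54.78
tool_pos: [0.6037, -0.2365, 0.0862]
tool_rot: [0.0, 0.045, 0.999, -0.0]
contact_force: [-0.3, -0.1, -0.1]
gripper_width: 0.001
grasp_force: 0.0
```

```bash
python3 - <<'E'
from h import *
s,r,a=pose(); print(s['time'],s['tool_pos'],s['contact_force'])
a,_=eyes.grab_frame('wrist'); b,_=eyes.grab_frame('scene'); c=proj(cam('scene'),[.603,-.236,.08])[0].astype(int); print(c)
save('p1',np.hstack([cv2.resize(a,(400,300)),cv2.resize(b[c[1]-30:c[1]+30,c[0]-40:c[0]+40],(400,300),interpolation=cv2.INTER_CUBIC)]))
E
```

```text
54.775 [ 0.60366661 -0.23651684  0.08622354] [-0.29698298 -0.08512276 -0.05961753]
[229 161]
```

View pics/p1.png

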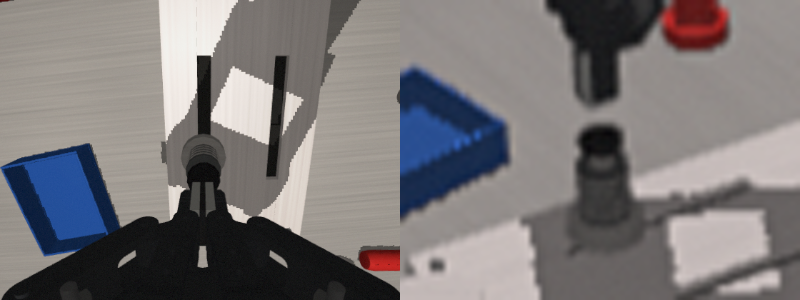

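```bash
python3 - <<'E'
from h import *
im,d=eyes.grab_frame('scene'); c=cam('scene')
for u in (227,228,229,230):
    vs=np.arange(140,172); m=d[vs,u]>0
    P=bydepth(c,np.c_[np.full(m.sum(),u),vs[m]],d[vs[m],u])
    if u==229: print(np.c_[vs[m],P.round(3)][::1])
im,d=eyes.grab_frame('wrist'); c=cam('wrist'); print(capfind('wrist',[.603,-.236],z=.09,im=im,d=d)); print(proj(c,manip.state()['tool_pos']))
E
```

```text
[[ 1.40e+02  6.20e-01 -2.01e-01  1.74e-01]
 [ 1.41e+02  6.19e-01 -2.03e-01  1.69e-01]
 [ 1.42e+02  6.20e-01 -2.03e-01  1.66e-01]
 [ 1.43e+02  6.07e-01 -2.24e-01  1.48e-01]
 [ 1.44e+02  6.08e-01 -2.23e-01  1.45e-01]
 [ 1.45e+02  6.07e-01 -2.24e-01  1.42e-01]
 [ 1.46e+02  6.07e-01 -2.24e-01  1.38e-01]
 [ 1.47e+02  6.09e-01 -2.22e-01  1.37e-01]
 [ 1.48e+02  6.10e-01 -2.20e-01  1.35e-01]
 [ 1.49e+02  6.07e-01 -2.26e-01  1.28e-01]
 [ 1.50e+02  6.08e-01 -2.24e-01  1.26e-01]
 [ 1.51e+02  6.05e-01 -2.29e-01  1.19e-01]
 [ 1.52e+02  5.14e-01 -3.80e-01  1.00e-03]
 [ 1.53e+02  5.14e-01 -3.79e-01 -2.00e-03]
 [ 1.54e+02  5.15e-01 -3.78e-01 -4.00e-03]
 [ 1.55e+02  5.96e-01 -2.46e-01  9.30e-02]
 [ 1.56e+02  6.01e-01 -2.37e-01  9.70e-02]
 [ 1.57e+02  6.02e-01 -2.36e-01  9.50e-02]
 [ 1.58e+02  6.05e-01 -2.32e-01  9.50e-02]
 [ 1.59e+02  6.10e-01 -2.25e-01  9.70e-02]
 [ 1.60e+02  6.09e-01 -2.26e-01  9.30e-02]
 [ 1.61e+02  6.09e-01 -2.26e-01  8.90e-02]
 [ 1.62e+02  6.08e-01 -2.29e-01  8.40e-02]
 [ 1.63e+02  6.06e-01 -2.31e-01  7.90e-02]
 [ 1.64e+02  6.05e-01 -2.33e-01  7.40e-02]
 [ 1.65e+02  6.10e-01 -2.26e-01  7.70e-02]
 [ 1.66e+02  6.11e-01 -2.24e-01  7.50e-02]
 [ 1.67e+02  6.12e-01 -2.24e-01  7.20e-02]
 [ 1.68e+02  6.12e-01 -2.24e-01  6.80e-02]
 [ 1.69e+02  6.11e-01 -2.26e-01  6.30e-02]
 [ 1.70e+02  6.11e-01 -2.26e-01  6.00e-02]
 [ 1.71e+02  6.11e-01 -2.27e-01  5.60e-02]]
(1193, ((603.2507934570312, -235.59568786621094), 12.953837394714355), array([ 0.5988, -0.2349,  0.0947]))
[[283.19585171 246.41212695]]
```

{"name": "servo_tool", "arguments": {
  "motion": [-1,0,0,0.04,0,-1,0,0,0.08,0,-1,0,0,0.1,0,-1,0,0,0.1,0]
}}

```text
time: 55.48
tool_pos: [0.6034, -0.2363, 0.0737]
tool_rot: [-0.0, 0.044, 0.999, 0.0]
contact_force: [0.3, -0.2, -0.2]
gripper_width: -0.001
grasp_force: 0.0
```

{"name": "servo_tool", "arguments": {
  "motion": [-1,0,0,0.02,0,-1,0,0,0.04,0,-1,0,0,0.04,0]
}}

```text
time: 55.85
tool_pos: [0.6035, -0.2364, 0.0691]
tool_rot: [-0.0, 0.044, 0.999, 0.0]
contact_force: [0.3, -0.6, 0.8]
gripper_width: 0.002
grasp_force: 0.0
```

{"name": "servo_tool", "arguments": {
  "motion": [-1,0,0,0.02,0,-1,0,0,0.04,0,-1,0,0,0.04,0]
}}

```text
time: 56.22
tool_pos: [0.6036, -0.2365, 0.0644]
tool_rot: [-0.0, 0.045, 0.999, 0.0]
contact_force: [0.1, 0.1, 0.2]
gripper_width: -0.001
grasp_force: 0.0
```

```bash
python3 - <<'E'
from h import *
s,r,a=pose(); print(s['time'],s['tool_pos'],s['contact_force'],s['joint_pos'].round(3))
im,d=eyes.grab_frame('scene'); c=cam('scene')
vs=np.arange(140,172); 
for u in (227,229): P=bydepth(c,np.c_[np.full(32,u),vs],d[vs,u]); print(np.c_[vs,(P*1000).round()].astype(int)[8:24].tolist())
E
```

```text
56.225 [ 0.60355275 -0.23647609  0.0643624 ] [0.13680804 0.11932732 0.21792837] [-0.488  0.22   1.663  0.     1.259 -1.97 ]
[[148, 616, -221, 137], [149, 611, -230, 127], [150, 613, -227, 126], [151, 612, -228, 122], [152, 611, -231, 117], [153, 612, -229, 115], [154, 610, -232, 110], [155, 614, -226, 111], [156, 610, -233, 103], [157, 611, -233, 100], [158, 614, -227, 101], [159, 611, -232, 94], [160, 614, -228, 94], [161, 614, -228, 91], [162, 610, -236, 81], [163, 610, -237, 77]]
[[148, 617, -209, 143], [149, 618, -208, 141], [150, 609, -222, 127], [151, 609, -224, 123], [152, 608, -225, 119], [153, 606, -229, 113], [154, 610, -222, 115], [155, 610, -223, 111], [156, 611, -221, 110], [157, 610, -224, 104], [158, 609, -225, 100], [159, 608, -227, 95], [160, 609, -225, 93], [161, 609, -227, 89], [162, 607, -230, 83], [163, 606, -232, 79]]
```

{"name": "servo_tool", "arguments": {
  "motion": [-1,0,0,0.017,0,-1,0,0,0.033,0,-1,0,0,0.033,0]
}}

```text
time: 56.65
tool_pos: [0.6039, -0.2366, 0.061]
tool_rot: [0.0, 0.044, 0.999, -0.0]
contact_force: [-0.6, 0.5, 4.6]
gripper_width: -0.001
grasp_force: 1.7
```

{"name": "servo_tool", "arguments": {
  "motion": [-1,0,0,0.017,0,-1,0,0,0.033,0,-1,0,0,0.033,0]
}}

```text
time: 57.02
tool_pos: [0.6038, -0.2366, 0.0564]
tool_rot: [0.0, 0.045, 0.999, -0.0]
contact_force: [0.5, 0.0, 1.6]
gripper_width: 0.003
grasp_force: 1.1
```

Contact began near z 0.062, so home should be near 0.054.

{"name": "servo_tool", "arguments": {
  "motion": [-1,0,0,0.012,0,-1,0,0,0.025,0,-1,0,0,0.025,0]
}}

```text
time: 57.4
tool_pos: [0.6044, -0.2368, 0.0563]
tool_rot: [0.001, 0.044, 0.999, -0.0]
contact_force: [-4.5, 1.8, 13.4]
gripper_width: -0.001
grasp_force: 6.4
```

{"name": "servo_tool", "arguments": {
  "motion": [-1,0,0,0.01,0,-1,0,0,0.02,0,-1,0,0,0.02,0]
}}

```text
time: 57.78
tool_pos: [0.6051, -0.2371, 0.0563]
tool_rot: [0.001, 0.044, 0.999, -0.001]
contact_force: [-6.4, 3.3, 21.3]
gripper_width: 0.0
grasp_force: 10.5
```

{"name": "servo_tool", "arguments": {
  "motion": [-1,0,0,-0.2,0,-1,0,0,-0.45,0,-1,0,0,-0.45,0]
}}

```text
time: 58.15
tool_pos: [0.6052, -0.2374, 0.1077]
tool_rot: [0.002, 0.044, 0.999, -0.001]
contact_force: [0.3, -0.6, -0.3]
gripper_width: -0.004
grasp_force: 0.0
```

{"name": "servo_tool", "arguments": {
  "motion": [-1,0.12,0.79,0,0,-1,0.12,0.79,0,0,-1,0.12,0.79,0,0]
}}

```text
time: 58.52
tool_pos: [0.5964, -0.1384, 0.1028]
tool_rot: [-0.002, 0.043, 0.999, 0.001]
contact_force: [0.8, -0.4, -0.6]
gripper_width: -0.003
grasp_force: 0.0
```

{"name": "servo_tool", "arguments": {
  "motion": [-1,0.12,0.79,0,0,-1,0.12,0.79,0,0,-1,0.12,0.79,0,0]
}}

```text
time: 58.9
tool_pos: [0.5911, -0.0441, 0.1038]
tool_rot: [-0.001, 0.043, 0.999, -0.0]
contact_force: [-0.5, -0.8, -0.0]
gripper_width: 0.004
grasp_force: 0.0
```

{"name": "servo_tool", "arguments": {
  "motion": [-1,0.12,0.79,0,0,-1,0.12,0.79,0,0,-1,0.12,0.79,0,0]
}}

```text
time: 59.28
tool_pos: [0.5858, 0.0508, 0.1044]
tool_rot: [-0.0, 0.044, 0.999, -0.0]
contact_force: [-0.6, -0.4, 0.1]
gripper_width: -0.002
grasp_force: 0.0
```

{"name": "servo_tool", "arguments": {
  "motion": [-1,0.12,0.79,0,0,-1,0.12,0.79,0,0,-1,0.12,0.79,0,0,-1,0.12,0.79,0,0,-1,0.12,0.79,0,0]
}}

```text
time: 59.9
tool_pos: [0.5804, 0.1445, 0.1051]
tool_rot: [-0.0, 0.046, 0.999, -0.0]
contact_force: [0.2, -0.2, -0.4]
gripper_width: -0.001
grasp_force: 0.0
```

```bash
python3 - <<'E'
from h import *
s,r,a=pose(); print(s['time'],s['tool_pos'],a,s['contact_force'])
im,d=eyes.grab_frame('wrist')
for P in ([.634,.226],[.578,.147]): print('w',capfind('wrist',P,z=.096,im=im,d=d))
im,d=eyes.grab_frame('top'); print('top C',capfind('top',[.604,-.237],z=.088,im=im,d=d))
im,d=eyes.grab_frame('scene')
for P in ([.634,.224],[.579,.147],[.604,-.237]): print('sc',capfind('scene',P,z=.092,im=im,d=d))
E
```

```text
59.9 [0.58039685 0.14451888 0.10510065] 174.7767254418916 [ 0.2419577  -0.15096097 -0.37661546]
w (1213, ((634.1382446289062, 223.18896484375), 13.070022583007812), array([0.632 , 0.2224, 0.0949]))
w (1415, ((576.666259765625, 147.90867614746094), 12.981823921203613), array([0.5754, 0.1479, 0.0949]))
top C (109, ((605.1837158203125, -235.1266632080078), 14.400676727294922), array([ 0.6045, -0.2354,  0.0888]))
sc (100, ((633.6536865234375, 224.2715301513672), 14.289337158203125), array([0.6364, 0.2266, 0.0941]))
sc (85, ((578.7078857421875, 149.49737548828125), 13.851434707641602), array([0.579 , 0.151 , 0.0943]))
sc (39, ((605.0991821289062, -234.29698181152344), 13.218997955322266), array([ 0.6058, -0.2323,  0.0867]))
```

{"name": "servo_tool", "arguments": {
  "motion": [-1,0.02,0.02,0.1,0,-1,0.02,0.02,0.2,0,-1,0.02,0.02,0.28,0,-1,0.02,0.02,0.32,0,-1,0.02,0.02,0.32,0]
}}

```text
time: 60.68
tool_pos: [0.5775, 0.1489, 0.0662]
tool_rot: [-0.001, 0.044, 0.999, -0.0]
contact_force: [0.2, -0.3, 1.9]
gripper_width: -0.0
grasp_force: 0.0
```

{"name": "servo_tool", "arguments": {
  "motion": [-1,0,0,0.02,0,-1,0,0,0.04,0,-1,0,0,0.06,0,-1,0,0,0.075,0,-1,0,0,0.085,0]
}}

```text
time: 61.3
tool_pos: [0.5784, 0.149, 0.0571]
tool_rot: [0.001, 0.044, 0.999, 0.0]
contact_force: [-0.2, 0.9, 3.5]
gripper_width: 0.002
grasp_force: 1.9
```

{"name": "servo_tool", "arguments": {
  "motion": [-1,0,0,0.01,0,-1,0,0,0.02,0,-1,0,0,0.03,0,-1,0,0,0.03,0]
}}

```text
time: 61.8
tool_pos: [0.5791, 0.1491, 0.0563]
tool_rot: [0.001, 0.044, 0.999, 0.0]
contact_force: [-5.2, 0.0, 14.9]
gripper_width: 0.001
grasp_force: 7.8
```

{"name": "servo_tool", "arguments": {
  "motion": [-1,0,0,-0.2,0,-1,0,0,-0.46,0,-1,0,0,-0.46,0]
}}

```text
time: 62.18
tool_pos: [0.5794, 0.1491, 0.1105]
tool_rot: [0.002, 0.044, 0.999, 0.0]
contact_force: [0.5, -0.2, -0.4]
gripper_width: -0.001
grasp_force: 0.0
```

{"name": "servo_tool", "arguments": {
  "motion": [-1,-0.2,0.33,0,0,-1,-0.405,0.67,0,0,-1,-0.405,0.67,0,0,-1,-0.405,0.67,0,0,-1,-0.405,0.67,0,0]
}}

```text
time: 62.8
tool_pos: [0.6325, 0.2237, 0.1074]
tool_rot: [-0.001, 0.045, 0.999, -0.0]
contact_force: [0.6, -0.4, 0.2]
gripper_width: 0.003
grasp_force: 0.0
```

{"name": "servo_tool", "arguments": {
  "motion": [-1,0,0,0.1,0,-1,0,0,0.2,0,-1,0,0,0.28,0,-1,0,0,0.33,0,-1,0,0,0.33,0]
}}

```text
time: 63.42
tool_pos: [0.6329, 0.2246, 0.0678]
tool_rot: [-0.001, 0.044, 0.999, -0.0]
contact_force: [0.4, 1.0, -1.5]
gripper_width: 0.003
grasp_force: 0.0
```

{"name": "servo_tool", "arguments": {
  "motion": [-1,0,0,0.02,0,-1,0,0,0.04,0,-1,0,0,0.06,0,-1,0,0,0.075,0,-1,0,0,0.085,0]
}}

```text
time: 64.05
tool_pos: [0.6338, 0.2248, 0.059]
tool_rot: [0.001, 0.044, 0.999, 0.0]
contact_force: [-1.3, 0.1, 4.2]
gripper_width: 0.003
grasp_force: 1.9
```

{"name": "servo_tool", "arguments": {
  "motion": [-1,0,0,0.01,0,-1,0,0,0.02,0,-1,0,0,0.03,0,-1,0,0,0.03,0]
}}

```text
time: 64.55
tool_pos: [0.6339, 0.2249, 0.0563]
tool_rot: [0.001, 0.044, 0.999, 0.0]
contact_force: [-2.2, -0.8, 7.6]
gripper_width: 0.001
grasp_force: 4.2
```

{"name": "servo_tool", "arguments": {
  "motion": [-1,0,0,0.015,0,-1,0,0,0.03,0,-1,0,0,0.03,0]
}}

```text
time: 64.92
tool_pos: [0.6349, 0.2251, 0.0563]
tool_rot: [0.001, 0.044, 0.999, 0.0]
contact_force: [-8.4, -2.1, 20.5]
gripper_width: 0.001
grasp_force: 10.3
```

{"name": "servo_tool", "arguments": {
  "motion": [-1,0,0,-0.4,0,-1,0,0,-0.8,0,-1,0,0,-1,0]
}}

```text
time: 65.3
tool_pos: [0.6342, 0.2248, 0.1739]
tool_rot: [0.001, 0.044, 0.999, 0.0]
contact_force: [0.0, -1.3, -0.7]
gripper_width: 0.001
grasp_force: 0.0
```

{"name": "servo_tool", "arguments": {
  "motion": [-1,0.9,0,0,0,-1,0.9,0,0,0,-1,0.9,0,0,0,-1,0.9,0,0,0,-1,0.9,0,0,0]
}}

```text
time: 65.92
tool_pos: [0.5268, 0.2341, 0.1712]
tool_rot: [0.0, 0.045, 0.999, -0.0]
contact_force: [-0.3, 0.1, 0.0]
gripper_width: 0.003
grasp_force: 0.0
```

```bash
python3 - <<'E'
from h import *
s=manip.state(); print(s['time'],s['tool_pos'],s['contact_force'])
for n in('top','scene'):
    im,d=eyes.grab_frame(n)
    for P in ([.634,.224],[.579,.147],[.604,-.237]): print(n,capfind(n,P,z=.090,im=im,d=d))
    for r in models.regions_of(n,'pin1'): print(n,round(r['p'],2),np.round(r['pixel']))
E
```

```text
65.925 [0.52680046 0.23409596 0.17121302] [-0.34522084  0.08094172  0.03595924]
top (97, ((635.7723999023438, 221.6773223876953), 12.718182563781738), array([0.6354, 0.2215, 0.0879]))
top (90, ((577.9559936523438, 145.4905548095703), 12.693487167358398), array([0.5777, 0.1463, 0.0883]))
top (102, ((605.7614135742188, -235.50180053710938), 13.502189636230469), array([ 0.605 , -0.2356,  0.0889]))
top 0.82 [213. 214.]
top 0.82 [450. 265.]
top 0.59 [365. 190.]
top 0.54 [179. 191.]
scene (89, ((634.9295043945312, 224.96253967285156), 14.408915519714355), array([0.6352, 0.2258, 0.0861]))
scene (79, ((577.7421264648438, 147.86962890625), 14.286772727966309), array([0.5782, 0.1495, 0.0861]))
scene (47, ((605.18505859375, -235.80210876464844), 15.486893653869629), array([ 0.6054, -0.2319,  0.0866]))
scene 0.9 [331. 272.]
scene 0.85 [328. 241.]
scene 0.68 [226. 170.]
scene 0.65 [321. 267.]
scene 0.49 [250. 128.]
```

```bash
python3 -c "
from plant import job_done; print(job_done())"
```

```text
the job is handed in; nothing more can be done
None
```

I handed the job in at about 66 s. All three black pins I found on the bench are locked in their notches (two in fixa, one in fixb, each blocked both ways along its slot). Every cap is pressed fully home, its top measuring about 88 mm above the bench, and the red look-alike was left alone.

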